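# Copy a slant rack's slope with a folding angle gauge

### The arm

A 6-joint arm with a two-finger parallel gripper is mounted at the origin on the work surface. World frame = base frame: x ahead of the robot, y to its left, z up, the work surface at z = 0. Lengths are in m, angles in rad, forces in N, time in s.
With the tool pointing down it reaches from about 0.35 to 0.925 m from the base axis. Payload 6.4 kg.
Tool frame: the origin (TCP) lies at the very end of the fingers, on their centre line; the grasp point (between the pads) lies bot.grip_point_offset behind it (bot.grip_point_offset is the distance from the TCP to the grasp point, in m); x points along the fingers, y is the direction in which the jaws open and shut, and the axes are right-handed (so a half turn about x gives the same grasp; the last joint's range is limited). The gripper opens to 94 mm and grips with 3 to 60 N. Pads are 16 mm wide; open, the fingers measure 119 mm over their backs; the gripper's body (75 mm by 177 mm) begins 78 mm behind the grasp point.
Start: joints at [0.965, 0.245, 1.558, -0, 1.339, -0.174], TCP at [0.272, 0.59, 0.205] pointing down, gripper open.
Joint ranges: [-3.13, 3.13], [-1.02, 2.26], [0.13, 2.54], [-0.95, 4.09], [0.21, 2.88], [-2.74, 2.74]. Speed limits (rad/s): [2.57, 2.57, 3.14, 3.14, 3.14, 3.14].

### API

Orientations are given as a unit quaternion [x, y, z, w].
In Python, from bench import bot gives the robot as it stands.
- The arm moves only by the tool carry_out, never from a script. Its argument "rows" is a list of rows, each an object of numbers: "fingers": the opening, from -1 (shut) to 1 (fully open); "x", "y", "z": the shift along the world's x, y, z in units of 100 cm (1.0 is 100 cm); "spin": the turn about the world's z in units of 360 degrees (1.0 is 360 degrees). In form: [{"fingers": .., "x": .., "y": .., "z": .., "spin": ..}, ...]. A call has 1 to 12 rows; each row is the pose to reach, as a shift and turn from the pose commanded when the call began, turning the shorter way round; what a row does not reach only later rows make up. A row lasts 1/12 s, in which the tool goes at most 41.7 mm and 7.16 degrees, less where a joint would pass 70% of its speed; a pose out of reach is approached as far as the arm can. A call with a number of a shift or a turn outside -1 to 1 is refused whole. A call with a gripper value outside its range is refused whole. The fingers move at their own pace and stop on an object; the grip force is fixed at half the most. Time passes only in rows, so rows that repeat a pose let the fingers close. It gives the time, the measured TCP pose, the force and the opening at its end, in the units of the state.
- bot.observe(): the state, without advancing time (a new reading comes with each control period).
- bot.read_camera(name): name is "scene" or "side" or "wrist"; returns (picture, depth): 384x512x3 uint8, blue, green, red; 384x512 float32, m along the optical axis (not along the pixel's ray), 0 where there is no reading.
- bot.camera_info(name): a dict with "mtx" (3x3 intrinsics, pixels), "pose" (4x4, takes a point from camera to world coordinates); the wrist camera has in their place "T_tool_cam" (4x4, takes a point from camera to tool coordinates, whose origin is the TCP and whose axes are the tool frame's). Camera axes: x right, y up, looking along -z (the intrinsics and any distortion apply to the point x, -y, -z); pixel columns grow to the right and rows downward; lengths in m; the calibration is good to about 2 mm. A picture is of the moment at which its call begins: read the wrist's pose just before it. camera_info takes no time and is no camera call.
- bot.hand_in(): hands the job in, once; it reports no verdict.
Trained networks look in the newest picture that a camera, given by its name, has taken for a name from the list of things; names that differ only in an ending like _2 or _b are one class to them, and where a whole thing is asked for, a point or a joint stands for the part that bears it (a point fixed in the world has none). Each returns a list of dicts, best first, with "score" (0 to 1); they miss things now and then, are a little off and sometimes report something else, mostly with a low value. They report only what shows in the picture. A call takes as long as a camera call.
- bot.find_in(camera, thing): "at" ([x, y, z] in m, in world coordinates, good to about 4 mm: the middle of the surface that is visible of it).
- bot.masks_of(camera, thing): "pixels" (384x512 bool, what is visible of it).
- bot.place_of(camera, thing): "at" ([x, y, z] in m, in world coordinates, good to about 4 mm: a listed point, or the origin of a listed thing).
The state is a dict: "t": time; "qpos": joint angles; "qvel": joint speeds; "joint_torque": joint torques, N m; "tool_pos": TCP position; "eef_rot": TCP orientation; "ft_force": force on the tool from outside, world axes, zero at the start; "wrist_torque": the same for the moment, N m; "gripper_width": opening from 0.0 (shut) to 1.0 (fully open).
Only numpy, scipy, OpenCV 4.12 (cv2) and the standard library are available. Lean on these libraries where they do the work, as an engineer would, in place of code of your own. Each camera call takes 0.05 s, during which the arm holds its last target. There are 200 camera calls.

### The job

Give the empty slant rack the same slope as the rack loaded with tubes: stand the blue folding gauge on the bench squarely against the foot of the loaded rack, pushed home with its loose steel leaf lying flush on the bare middle strip of the slope, and press its orange lever fully down to lock it there. Then stand the locked gauge in the same way against the foot of the empty rack while its tray is still down, and raise that tray until its middle strip lies flush under the leaf. Let go and leave the gauge standing there, still locked, without disturbing the loaded rack or the other things on the bench.

Things in the scene. Friction and masses are not known exactly. Their poses are not given: they have to be found in the camera images.
- gauge_body (a point): Loose folding angle gauge, 0.57 kg: blue foot block (112 mm long in x, 30 mm wide in y, 26 mm tall, 18 to 130 mm behind the pivot) and dark steel leaf. Point: mid-width, 13 mm above its underside, 75 mm behind the pivot. x points to pivot and leaf, z up. Grip the block across y; while the lever is up, at 85 mm or more behind the pivot so that the gripper clears it
- gauge_nose (a point): Point on the gauge's level pivot axis (y), mid-width, 12 mm above the underside of the block; x and z as for the block. The nose is a round drum of radius 12 mm about this axis, 30 mm wide, so that bench and slope both touch it 12 mm from this point
- gauge_leaf (a joint): Angle of the leaf above the line of the block's underside (rad): 0 = stretched flat ahead of the block, growing as the leaf rises; stops at -0.03 and 1.0. Lever up: the leaf swings loosely and falls by its weight, also when the gauge is lifted. Lever down: a brake holds it against 0.3 N m; it sags some 0.01 rad under its own weight when lifted off
- gauge_leaf_mid (a point): Middle of the leaf's flat underside, 73 mm from the pivot. The leaf is 26 mm wide, 4 mm thick and ends 130 mm from the pivot; its underside lies 12 mm below the pivot axis, as the block's does. x runs along the leaf away from the pivot, z square to it, upwards
- gauge_lever (a joint): Orange locking lever on top of the block (rad): 0 = up, leaning back at 55 degrees, leaf free; 0.96 = pressed right down on the block, leaf locked. It stays where it is left. Pressing it takes some 0.2 to 0.3 N m (5 to 10 N near its end)
- gauge_lever_tip (a point): Middle of the lever's end tab (14 x 20 mm, 9 mm thick), 49 mm from the lever's level hinge, which lies 26 mm behind the gauge's pivot and 31 mm above the block's underside. Up: this point is 54 mm behind the pivot and 71 mm high; pressed down: 75 mm behind and 31 mm high
- loaded_rack_foot (a point): Foot of the slant rack that holds four blue-capped tubes: middle of the tray's lower edge, 1 mm above the bench. x is level and points into the rack, the way the tray climbs; z up. The rack is fixed, 210 mm wide over its clamp knobs. The two racks stand parallel; either may be the left one
- loaded_rack_strip (a point): Middle of the loaded tray's bare strip, on its face, 62 mm up from the foot. x runs up the slope (24 to 36 degrees, firmly clamped), z square to it. Face 124 mm long; strip 55 mm wide between 7 mm ribs, tubes and an 11 mm lip beyond them. With the gauge's nose against the face its pivot is 5 mm short of the foot and the leaf can lie flush
- empty_rack_foot (a point): Foot of the empty slant rack (same make and size, no tubes): middle of the tray's lower edge, 1 mm above the bench, on the tray's level hinge axis (y). x is level and points into the rack, the way the tray climbs; z up. The rack is fixed. While the tray is low the gauge's nose is home with its pivot 6 mm short of the foot; pushed harder it rides up the shallow tray
- empty_rack_strip (a point): Middle of the empty tray's bare strip, on its face, 62 mm up from the foot; axes and sizes as on the loaded one
- empty_rack_handle (a point): Middle of the black handle bar at the top of the empty tray: round, 10 mm thick, 84 mm long (along y), 166 mm from the hinge and 2 mm below the line of the face; 37 mm gap between bar and tray edge. Pinch it from above with fingers fore and aft; it turns between them as the tray swings
- empty_rack_tray (a joint): Slope of the empty tray above level (rad), 0 to 0.75, growing as the handle is raised. Its clamps drag (0.75 N m), so it stays where it is left; raising it takes about 7 N at the handle
- wash_bottle: Bystander: white squeeze bottle with blue cap and bent spout, 74 mm wide, 203 mm tall. Origin under its middle
- beaker: Bystander: clear glass beaker, 68 mm wide, 90 mm tall. Origin under its middle
- sample_jar: Bystander: white jar with red lid, 62 mm wide, 85 mm tall. Origin under its middle
- petri_stack: Bystander: two clear petri dishes stacked, 92 mm wide, 31 mm tall. Origin under its middle
- screw_cap0: Bystander: loose blue screw cap, 38 mm wide, 13 mm high. Origin under its middle
- screw_cap1: Bystander: second loose blue screw cap, 38 mm wide, 13 mm high. Origin under its middle
- marker: Bystander: white marker pen with blue cap lying down, 135 mm long, 15 mm thick. Origin under its middle
- flask: Bystander: clear conical flask, 82 mm wide, 124 mm tall. Origin under its middle

How it is judged:
By the outcome, as a careful person would: the job done as asked, in the order asked, and still so for the second after the job is handed in, with the robot touching nothing.
It also fails if it takes over 69 s, if anything falls off the work surface, if the arm or the gripper's body presses on something with over 40 N, if the wrist force passes 120 N, or if a joint passes its speed limit or range.

## Working session

There is one attempt and no reset: what is moved stays moved. The work goes in short steps, Python scripts to look and compute and a tool call to move; the robot and the scene stay as the last step left them, time stands still between calls to the robot, and variables do not carry over. Pictures are saved under pics/ and viewed, about 8 in all and at most 12, crops included, and the job is handed in when it is done.

Besides the shell and the picture viewer there is one more tool, called after ">>>" as name(argument=value, ...), one argument or row to a line, values as JSON. carry_out: Moves the arm, as the interface text tells. Its arguments: {"type":"object","properties":{"rows":{"type":"array","items":{"type":"object","properties":{"fingers":{"type":"number"},"x":{"type":"number"},"y":{"type":"number"},"z":{"type":"number"},"spin":{"type":"number"}}}}},"required":["rows"]}

```bash
mkdir -p pics; ls; cat > h.py <<'E'
import numpy as np, cv2
from bench import bot
def snap(cam,fn=None):
    p,d=bot.read_camera(cam)
    if fn: cv2.imwrite('pics/'+fn,p)
    return p,d
def pts(cam,d,T=None):
    i=bot.camera_info(cam); K=np.array(i['mtx']); T=np.array(i['pose']) if T is None else T
    v,u=np.mgrid[0:384,0:512]
    x=(u-K[0,2])/K[0,0]*d; y=(v-K[1,2])/K[1,1]*d
    P=np.stack([x,-y,-d,np.ones_like(d)],-1)
    return (P@T.T)[...,:3]
def proj(cam,p):
    i=bot.camera_info(cam);K=np.array(i['mtx']);c=np.linalg.inv(np.array(i['pose']))@np.append(p,1)
    return (K[0,0]*c[0]/-c[2]+K[0,2],K[1,1]*-c[1]/-c[2]+K[1,2])
E
python3 - <<'E'
from h import *
o=bot.observe(); print(o['t'],o['tool_pos'],o['eef_rot'],o['ft_force'],o['gripper_width'],bot.grip_point_offset)
a,_=snap('scene'); b,_=snap('side')
cv2.imwrite('pics/a.png',cv2.resize(np.vstack([a,b]),None,fx=0.78,fy=0.78))
for c in('scene','side'):
    print(c,bot.camera_info(c))
    for n in['gauge_body','gauge_nose','gauge_leaf_mid','gauge_lever_tip','loaded_rack_foot','loaded_rack_strip','empty_rack_foot','empty_rack_strip','empty_rack_handle','wash_bottle','beaker','sample_jar','petri_stack','screw_cap0','marker','flask']:
        print(n,[(np.round(r['at'],3).tolist(),round(r['score'],2)) for r in bot.place_of(c,n)[:2]])
E
```

```text
pics
0.0 [0.27169658 0.58983236 0.20437246] [ 0.15087314  0.69093876 -0.15211896  0.69043519] [ 0.08085871 -0.55066591 -0.34977679] 1.0005764975191678 0.0188
scene {'mtx': array([[374.82444655,   0.        , 257.95038182],
       [  0.        , 374.82444655, 191.11785782],
       [  0.        ,   0.        ,   1.        ]]), 'pose': array([[-0.09831576, -0.75929612,  0.64327553,  1.29977379],
       [ 0.99509874, -0.0681202 ,  0.07168078,  0.07576746],
       [-0.01060688,  0.64717002,  0.7622719 ,  0.91137027],
       [ 0.        ,  0.        ,  0.        ,  1.        ]])}
gauge_body [([0.661, 0.009, 0.012], 0.76)]
gauge_nose [([0.586, 0.01, 0.012], 0.72), ([0.795, 0.016, -0.003], 0.55)]
gauge_leaf_mid [([0.512, 0.016, -0.003], 0.51)]
gauge_lever_tip [([0.636, 0.011, 0.063], 0.59), ([0.467, 0.208, 0.03], 0.44)]
loaded_rack_foot [([0.527, 0.213, 0.001], 0.88)]
loaded_rack_strip [([0.468, 0.211, 0.035], 0.79), ([0.398, -0.21, 0.034], 0.45)]
empty_rack_foot [([0.561, -0.203, 0.002], 0.68)]
empty_rack_strip [([0.496, -0.205, 0.012], 0.97)]
empty_rack_handle [([0.396, -0.21, 0.033], 0.93
[... 919 characters left out ...]
e_lever_tip [([0.644, 0.008, 0.068], 0.64)]
loaded_rack_foot [([0.522, 0.21, -0.002], 0.83)]
loaded_rack_strip [([0.472, 0.21, 0.03], 0.79)]
empty_rack_foot [([0.565, -0.2, 0.001], 0.56), ([0.503, -0.481, 0.002], 0.44)]
empty_rack_strip [([0.498, -0.205, 0.015], 0.57)]
empty_rack_handle [([0.403, -0.213, 0.035], 0.91), ([0.8, 0.012, -0.0], 0.37)]
wash_bottle [([0.506, -0.484, 0.0], 0.85)]
beaker [([0.387, 0.006, 0.002], 0.87), ([0.798, -0.068, -0.001], 0.7)]
sample_jar [([0.627, 0.46, -0.002], 0.84)]
petri_stack [([0.802, 0.011, 0.003], 0.79)]
screw_cap0 [([0.787, -0.137, -0.002], 0.45), ([0.797, -0.069, 0.003], 0.43)]
marker [([0.66, -0.422, 0.0], 0.68)]
flask [([0.54, 0.463, 0.002], 0.78)]
```

View pics/a.png

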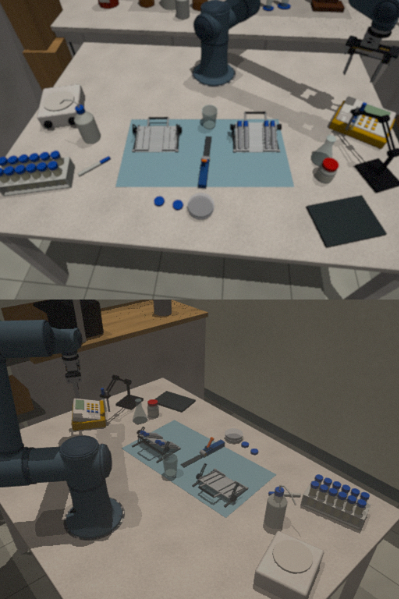

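```bash
python3 - <<'E'
from h import *
# yaw of racks and gauge, from masks + depth
for c in('scene','side'):
    _,d=snap(c); P=pts(c,d)
    for n in['gauge_body','gauge_leaf_mid','loaded_rack_strip','empty_rack_strip','empty_rack_handle']:
        r=bot.masks_of(c,n)
        if not r: print(c,n,'none');continue
        m=r[0]['pixels']&(d>0); Q=P[m]
        print(c,n,round(r[0]['score'],2),m.sum(),Q.min(0).round(3),Q.max(0).round(3),end=' ')
        q=Q[:,:2].astype(np.float32); rc=cv2.minAreaRect(q); print('rect',np.round(rc[0],3),np.round(rc[1],3),round(rc[2],1))
    # empty & loaded slopes: fit plane on strip region
    for nm,f in(('loaded',(0.525,0.211)),('empty',(0.563,-0.203))):
        w=(abs(P[...,1]-f[1])<0.02)&(P[...,0]<f[0]-0.015)&(P[...,0]>f[0]-0.09)&(d>0)
        Q=P[w]; A=np.c_[Q[:,:2],np.ones(len(Q))]; k=np.linalg.lstsq(A,Q[:,2],rcond=None)[0]
        r=Q[:,2]-A@k; g=abs(r)<0.006; k=np.linalg.lstsq(A[g],Q[g,2],rcond=None)[0]
        print(c,nm,len(Q),g.sum(),'slope deg',np.degrees(np.arctan(np.hypot(k[0],k[1]))).round(2),'dir deg',np.degrees(np.arctan2(k[1],k[0])).round(2),'zero x at y',((-k[2]-k[1]*f[1])/k[0]).round(4))
    # rib edges: height cross profile
E
```

```text
scene gauge_body 0.96 660 [ 0.45  -0.007 -0.005] [0.721 0.028 0.078] rect [0.585 0.01 ] [0.034 0.271] 88.8
scene gauge_leaf_mid 0.53 201 [ 0.458 -0.001 -0.003] [0.595 0.025 0.025] rect [0.527 0.011] [0.025 0.136] 88.6
scene loaded_rack_strip 0.9 2455 [ 0.276  0.098 -0.007] [0.538 0.308 0.091] rect [0.405 0.201] [0.259 0.209] 3.2
scene empty_rack_strip 0.8 1746 [ 0.396 -0.305 -0.005] [ 0.567 -0.102  0.044] rect [ 0.48  -0.202] [0.164 0.204] 6.2
scene empty_rack_handle 0.77 1922 [ 0.351 -0.307 -0.006] [ 0.567 -0.102  0.075] rect [ 0.47  -0.205] [0.201 0.217] 79.3
scene loaded 338 333 slope deg 30.74 dir deg -175.17 zero x at y 0.5247
scene empty 253 253 slope deg 13.11 dir deg -171.01 zero x at y 0.5568
side gauge_body 0.73 490 [ 0.46  -0.011 -0.011] [0.71  0.079 0.078] rect [0.587 0.006] [0.243 0.088] 15.2
side gauge_leaf_mid 0.61 161 [ 0.455 -0.006 -0.007] [0.578 0.033 0.021] rect [0.516 0.014] [0.123 0.037] 1.8
side loaded_rack_strip 0.71 1218 [ 0.389 -0.314 -0.008] [ 0.577 -0.107  0.084] rect [ 0.482 -0.208] [0.182 0.208] 4.8
side empty_rack_strip 0.72 1333 [ 0.389 -0.315 -0.008] [ 0.566 -0.073  0.074] rect [ 0.477 -0.194] [0.242 0.177] 89.9
side empty_rack_handle 0.6 1294 [ 0.389 -0.315 -0.007] [ 0.577 -0.08   0.084] rect [ 0.473 -0.195] [0.179 0.229] 11.7
side loaded 76 13 slope deg 27.85 dir deg 104.85 zero x at y 0.5223
side empty 138 138 slope deg 13.14 dir deg -172.14 zero x at y 0.5525
```

The two views show the gauge mid-mat with its leaf toward the robot. The loaded rack is on the robot's left (y≈+0.21) and the empty one on its right (y≈-0.20); both climb toward the robot. Next I check the tool axes and wrist camera geometry.

```bash
cat >> h.py <<'E'
from scipy.spatial.transform import Rotation as R
def tool():
    o=bot.observe(); T=np.eye(4); T[:3,:3]=R.from_quat(o['eef_rot']).as_matrix(); T[:3,3]=o['tool_pos']; return T
E
python3 - <<'E'
from h import *
T=tool(); print(T.round(3)); i=bot.camera_info('wrist'); print(i['mtx'].round(1)); print((T@i['T_tool_cam']).round(3)); print(np.array(i['T_tool_cam']).round(3))
print(bot.observe()['t'])
E
```

```text
[[-0.     0.419  0.908  0.272]
 [-0.     0.908 -0.419  0.59 ]
 [-1.    -0.    -0.     0.205]
 [ 0.     0.     0.     1.   ]]
[[329.5   0.  250.4]
 [  0.  329.5 189.4]
 [  0.    0.    1. ]]
[[ 0.418 -0.877 -0.238  0.202]
 [ 0.908  0.403  0.111  0.622]
 [-0.001 -0.262  0.965  0.384]
 [ 0.     0.     0.     1.   ]]
[[ 0.001  0.262 -0.965 -0.179]
 [ 1.    -0.001  0.001 -0.   ]
 [-0.    -0.965 -0.262 -0.076]
 [ 0.     0.     0.     1.   ]]
2.3
```

>>> carry_out(
  rows=[
    {"x": 0.2, "y": -0.46, "z": 0.02, "spin": 0.075, "fingers": 1},
    {"x": 0.2, "y": -0.46, "z": 0.02, "spin": 0.075, "fingers": 1},
    {"x": 0.2, "y": -0.46, "z": 0.02, "spin": 0.075, "fingers": 1},
    {"x": 0.2, "y": -0.46, "z": 0.02, "spin": 0.075, "fingers": 1},
    {"x": 0.2, "y": -0.46, "z": 0.02, "spin": 0.075, "fingers": 1},
    {"x": 0.2, "y": -0.46, "z": 0.02, "spin": 0.075, "fingers": 1},
    {"x": 0.2, "y": -0.46, "z": 0.02, "spin": 0.075, "fingers": 1},
    {"x": 0.2, "y": -0.46, "z": 0.02, "spin": 0.075, "fingers": 1},
    {"x": 0.2, "y": -0.46, "z": 0.02, "spin": 0.075, "fingers": 1},
    {"x": 0.2, "y": -0.46, "z": 0.02, "spin": 0.075, "fingers": 1},
    {"x": 0.2, "y": -0.46, "z": 0.02, "spin": 0.075, "fingers": 1},
    {"x": 0.2, "y": -0.46, "z": 0.02, "spin": 0.075, "fingers": 1},
  ],
)

```text
t: 3.3
tool_pos: [0.4706, 0.1326, 0.2258]
eef_rot: [-0.014, 0.707, 0.014, 0.707]
ft_force: [0.5, 0.5, -0.1]
gripper_width: 0.998
```

>>> carry_out(
  rows=[
    {"x": 0, "y": 0, "z": 0, "spin": 0, "fingers": 1},
    {"x": 0, "y": 0, "z": 0, "spin": 0, "fingers": 1},
    {"x": 0, "y": 0, "z": 0, "spin": 0, "fingers": 1},
  ],
)

```text
t: 3.55
tool_pos: [0.47, 0.1349, 0.2252]
eef_rot: [-0.014, 0.707, 0.014, 0.707]
ft_force: [0.5, 0.4, -0.8]
gripper_width: 1.0
```

```bash
cat >> h.py <<'E'
def wrist(fn=None):
    T=tool()@np.array(bot.camera_info('wrist')['T_tool_cam']); p,d=snap('wrist',fn); return p,d,pts('wrist',d,T)
def yaw(T): return np.degrees(np.arctan2(T[1,1],T[0,1]))
E
cat > look.py <<'E'
from h import *
import sys
T=tool(); print('tcp',T[:3,3].round(4),'yaw',yaw(T).round(2))
p,d,P=wrist(sys.argv[1]); np.savez('w.npz',d=d,P=P,p=p)
for n in sys.argv[2:]:
    print(n,[(np.round(r['at'],4).tolist(),round(r['score'],2)) for r in bot.place_of('wrist',n)[:2]])
print(bot.observe()['t'])
E
python3 look.py w1.png gauge_body gauge_nose gauge_lever_tip gauge_leaf_mid loaded_rack_foot loaded_rack_strip
```

```text
tcp [0.47   0.1349 0.2252] yaw 92.24
gauge_body [([0.658, 0.0103, 0.0167], 0.92)]
gauge_nose [([0.384, 0.0095, 0.0021], 0.5)]
gauge_lever_tip [([0.6388, 0.0117, 0.0728], 0.39)]
gauge_leaf_mid [([0.5151, 0.0106, -0.0012], 0.61)]
loaded_rack_foot [([0.5219, 0.2138, 0.0002], 0.85), ([0.7984, 0.0115, 0.0011], 0.71)]
loaded_rack_strip [([0.4728, 0.2091, 0.0355], 0.6), ([0.5159, 0.0124, -0.0031], 0.56)]
3.9
```

View pics/w1.png

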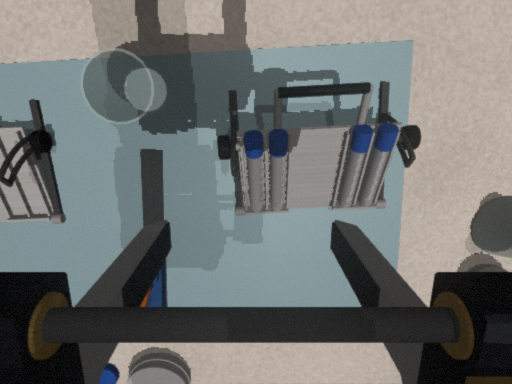

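```bash
cat > fit.py <<'E'
from h import *
z=np.load('w.npz'); d,P,p=z['d'],z['P'],z['p']
def plane(ux,vx):
    m=np.zeros(d.shape,bool); m[vx[0]:vx[1],ux[0]:ux[1]]=1; Q=P[m&(d>0)]
    A=np.c_[Q[:,:2],np.ones(len(Q))]; g=np.ones(len(Q),bool)
    for _ in range(4):
        k=np.linalg.lstsq(A[g],Q[g,2],rcond=None)[0]; r=Q[:,2]-A@k; g=abs(r)<2*r[g].std()+.0005
    print('plane',g.sum(),'/',len(Q),'slope',np.degrees(np.arctan(np.hypot(*k[:2]))).round(2),'dir',np.degrees(np.arctan2(k[1],k[0])).round(2)%360,'rms',r[g].std().round(5)); return k
def dark(ux,vx,thr,zr,lab):
    g=cv2.cvtColor(p,cv2.COLOR_BGR2GRAY); m=np.zeros(d.shape,bool); m[vx[0]:vx[1],ux[0]:ux[1]]=1
    m&=(g<thr)&(P[...,2]>zr[0])&(P[...,2]<zr[1])&(d>0); Q=P[m]; c=Q[:,:2].mean(0); w,v=np.linalg.eigh(np.cov((Q[:,:2]-c).T)); a=v[:,1]
    t=(Q[:,:2]-c)@a; print(lab,m.sum(),'c',Q.mean(0).round(4),'mid',(c+a*(t.max()+t.min())/2).round(4),'len',np.ptp(t).round(4),'ang',np.degrees(np.arctan2(a[1],a[0])).round(2)%180)
E
python3 - <<'E'
from fit import *
plane((294,342),(140,198)); plane((294,342),(140,170)); plane((180,230),(100,260))
dark((274,374),(82,98),70,(.04,.12),'handle')
dark((138,166),(148,225),90,(-.01,.03),'leaf')
# edges: cap tops & foot line via Hough/LSD
g=cv2.cvtColor(p,cv2.COLOR_BGR2GRAY)
L=cv2.createLineSegmentDetector().detect(g)[0][:,0]
for l in L:
    n=np.hypot(l[2]-l[0],l[3]-l[1])
    if n>30 and 225<l[0]<395 and 80<l[1]<220 and 80<l[3]<220:
        a=P[int(round(l[1])),int(round(l[0]))];b=P[int(round(l[3])),int(round(l[2]))]
        print(l.round(1),a.round(3),b.round(3),np.degrees(np.arctan2(b[1]-a[1],b[0]-a[0])).round(1)%180)
E
```

```text
plane 2605 / 2771 slope 31.26 dir 185.35 rms 0.00065
plane 1390 / 1434 slope 31.33 dir 185.5 rms 0.00066
plane 7611 / 7974 slope 0.09 dir 218.78 rms 0.00075
handle 985 c [0.3819 0.1967 0.0887] mid [0.3819 0.1963] len 0.0872 ang 95.32
leaf 1595 c [0.5021 0.0119 0.0034] mid [0.5051 0.0118] len 0.0986 ang 178.81
[278.2  86.9 368.2  81.6] [0.381 0.156 0.087] [0.373 0.239 0.085] 95.3
[332.   94.8 279.3  97.5] [0.386 0.207 0.085] [0.391 0.158 0.087] 95.4
[376.5 122.  379.   81.9] [0.413 0.283 0.001] [0.367 0.28  0.001] 3.5
[237.6 148.4 243.1 207.1] [0.443 0.12  0.056] [0.524 0.127 0.008] 4.9
[354.9 204.2 376.6 128.9] [0.514 0.267 0.011] [0.417 0.263 0.06 ] 2.4000000000000057
[346.8 133.1 332.2 204.4] [0.422 0.231 0.066] [0.515 0.239 0.009] 4.9
[328.7 204.8 335.4 173.1] [0.519 0.237 0.003] [0.471 0.232 0.031] 5.199999999999989
[334.9 205.5 344.2 161.6] [0.516 0.242 0.01 ] [0.456 0.239 0.04 ] 3.5999999999999943
[372.3 130.7 353.  203.1] [0.418 0.251 0.078] [0.512 0.264 0.012] 7.6
[288.9 154.4 286.4 209.3] [0.447 0.175 0.056] [0.523 0.181 0.014] 4.8
[349.1 205.9 363.3 154.1] [0.516 0.26  0.012] [0.442 0.249 0.067] 7.800000000000011
[348.2 126.  301.8 128.6] [0.415 0.232 0.063] [0.42  0.185 0.063] 96.0
[286.8 211.1 245.6 212.7] [0.525 0.182 0.014] [0.53  0.131 0.013] 95.6
[369.4 204.8 386.8 152.7] [0.511 0.281 0.022] [0.441 0.274 0.066] 5.099999999999994
[265.2 161.9 265.5 209.4] [0.457 0.15  0.054] [0.525 0.156 0.011] 5.5
[374.4 206.3 331.8 208.5] [0.514 0.29  0.014] [0.52  0.238 0.012] 95.9
[379.3 152.2 362.2 204.1] [0.44  0.267 0.064] [0.51  0.272 0.021] 4.6
[355.4 153.1 341.9 205.6] [0.442 0.241 0.066] [0.515 0.249 0.018] 5.9
[249.6 160.5 252.6 210.7] [0.455 0.133 0.063] [0.527 0.14  0.013] 5.2
[272.7 158.1 272.9 209.4] [0.451 0.157 0.064] [0.521 0.164 0.019] 5.7
[289.4 102.4 319.4 102.4] [ 0.394  0.177 -0.   ] [ 0.392  0.213 -0.   ] 92.3
```

The wrist picture shows the loaded rack (handle at px (323,88), foot edge about row 208, yaw about 185.3°) and the gauge lying straight (leaf at px (152,185)). Both agree with the network points. I go for the grasp at about 92 mm behind the pivot.

>>> carry_out(
  rows=[
    {"x": 0.208, "y": -0.1245, "z": -0.1, "spin": -0.0087, "fingers": 1},
    {"x": 0.208, "y": -0.1245, "z": -0.1, "spin": -0.0087, "fingers": 1},
    {"x": 0.208, "y": -0.1245, "z": -0.1, "spin": -0.0087, "fingers": 1},
    {"x": 0.208, "y": -0.1245, "z": -0.1, "spin": -0.0087, "fingers": 1},
    {"x": 0.208, "y": -0.1245, "z": -0.1, "spin": -0.0087, "fingers": 1},
    {"x": 0.208, "y": -0.1245, "z": -0.1, "spin": -0.0087, "fingers": 1},
    {"x": 0.208, "y": -0.1245, "z": -0.1, "spin": -0.0087, "fingers": 1},
    {"x": 0.208, "y": -0.1245, "z": -0.1, "spin": -0.0087, "fingers": 1},
  ],
)

```text
t: 4.57
tool_pos: [0.6788, 0.0088, 0.1224]
eef_rot: [0.006, 0.708, -0.006, 0.706]
ft_force: [-0.1, -0.3, -0.3]
gripper_width: 1.0
```

```bash
python3 look.py w2.png gauge_body gauge_nose gauge_lever_tip gauge_leaf_mid
```

```text
tcp [0.6788 0.0088 0.1224] yaw 89.03
gauge_body [([0.6573, 0.0108, 0.0144], 0.72)]
gauge_nose [([0.5858, 0.0122, 0.0124], 0.95)]
gauge_lever_tip [([0.6434, 0.0122, 0.0713], 0.98)]
gauge_leaf_mid []
4.8167
```

View pics/w2.png

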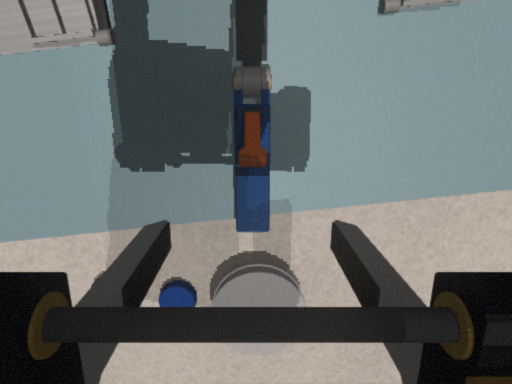

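The wrist view shows the gauge running straight down column 252, drum at row 80, block end at row 230. It is centred between the fingers and the path down is clear.

>>> carry_out(
  rows=[
    {"x": 0, "y": 0.0015, "z": -0.04, "spin": 0, "fingers": 1},
    {"x": 0, "y": 0.0015, "z": -0.08, "spin": 0, "fingers": 1},
    {"x": 0, "y": 0.0015, "z": -0.105, "spin": 0, "fingers": 1},
    {"x": 0, "y": 0.0015, "z": -0.1165, "spin": 0, "fingers": 1},
    {"x": 0, "y": 0.0015, "z": -0.1165, "spin": 0, "fingers": -0.2},
    {"x": 0, "y": 0.0015, "z": -0.1165, "spin": 0, "fingers": -0.6},
    {"x": 0, "y": 0.0015, "z": -0.1165, "spin": 0, "fingers": -1},
    {"x": 0, "y": 0.0015, "z": -0.1165, "spin": 0, "fingers": -1},
    {"x": 0, "y": 0.0015, "z": -0.1165, "spin": 0, "fingers": -1},
    {"x": 0, "y": 0.0015, "z": -0.1165, "spin": 0, "fingers": -1},
  ],
)

```text
t: 5.65
tool_pos: [0.6792, 0.0114, 0.0103]
eef_rot: [0.005, 0.706, -0.006, 0.708]
ft_force: [-0.2, 0.2, 0.2]
gripper_width: 0.61
```

>>> carry_out(
  rows=[
    {"x": 0, "y": 0, "z": -0.003, "spin": 0, "fingers": -1},
    {"x": 0, "y": 0, "z": -0.003, "spin": 0, "fingers": -1},
    {"x": 0, "y": 0, "z": -0.003, "spin": 0, "fingers": -1},
    {"x": 0, "y": 0, "z": -0.003, "spin": 0, "fingers": -1},
    {"x": 0, "y": 0, "z": -0.003, "spin": 0, "fingers": -1},
    {"x": 0, "y": 0, "z": -0.003, "spin": 0, "fingers": -1},
  ],
)

```text
t: 6.15
tool_pos: [0.6781, 0.0113, 0.0056]
eef_rot: [0.005, 0.707, -0.005, 0.707]
ft_force: [-0.3, -1.4, -1.1]
gripper_width: 0.315
```

Gripped: 0.315 × 94 mm = 29.6 mm. Lifting it over to the loaded rack.

>>> carry_out(
  rows=[
    {"x": 0, "y": 0, "z": 0.02, "spin": 0, "fingers": -1},
    {"x": 0, "y": 0, "z": 0.06, "spin": 0, "fingers": -1},
    {"x": 0, "y": 0, "z": 0.1, "spin": 0.005, "fingers": -1},
    {"x": 0, "y": 0.01, "z": 0.13, "spin": 0.01, "fingers": -1},
    {"x": -0.01, "y": 0.04, "z": 0.13, "spin": 0.0171, "fingers": -1},
    {"x": -0.02, "y": 0.075, "z": 0.13, "spin": 0.0171, "fingers": -1},
    {"x": -0.03, "y": 0.11, "z": 0.13, "spin": 0.0171, "fingers": -1},
    {"x": -0.04, "y": 0.145, "z": 0.13, "spin": 0.0171, "fingers": -1},
    {"x": -0.0516, "y": 0.18, "z": 0.13, "spin": 0.0171, "fingers": -1},
    {"x": -0.0516, "y": 0.2, "z": 0.13, "spin": 0.0171, "fingers": -1},
    {"x": -0.0516, "y": 0.2084, "z": 0.13, "spin": 0.0171, "fingers": -1},
    {"x": -0.0516, "y": 0.2084, "z": 0.13, "spin": 0.0171, "fingers": -1},
  ],
)

```text
t: 7.15
tool_pos: [0.6255, 0.2217, 0.1345]
eef_rot: [-0.034, 0.707, 0.034, 0.706]
ft_force: [0.9, -0.3, -5.8]
gripper_width: 0.315
```

```bash
python3 look.py w3.png gauge_nose gauge_leaf_mid loaded_rack_foot loaded_rack_strip; python3 - <<'E'
from h import *
p,d=snap('side'); cv2.imwrite('pics/s3.png',cv2.resize(p[120:260,130:330],None,fx=3,fy=3))
E
```

```text
tcp [0.6255 0.2217 0.1345] yaw 95.44
gauge_nose [([0.5344, 0.2131, 0.1351], 0.72)]
gauge_leaf_mid []
loaded_rack_foot []
loaded_rack_strip []
7.4
```

View pics/w3.png

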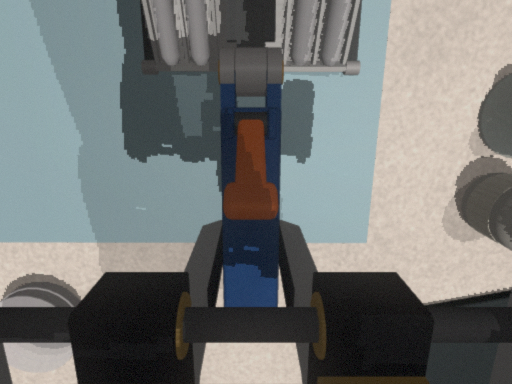

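The gauge (column 251) is centred between the rack's feet (columns 142 and 360) and square to the foot rail, with the block level in the jaws. Lowering it, leaf over the strip.

>>> carry_out(
  rows=[
    {"x": 0, "y": -0.001, "z": -0.03, "spin": 0, "fingers": -1},
    {"x": 0, "y": -0.0015, "z": -0.055, "spin": 0, "fingers": -1},
    {"x": 0, "y": -0.0015, "z": -0.075, "spin": 0, "fingers": -1},
    {"x": 0, "y": -0.0015, "z": -0.09, "spin": 0, "fingers": -1},
    {"x": 0, "y": -0.0015, "z": -0.105, "spin": 0, "fingers": -1},
    {"x": 0, "y": -0.0015, "z": -0.115, "spin": 0, "fingers": -1},
    {"x": 0, "y": -0.0015, "z": -0.122, "spin": 0, "fingers": -1},
    {"x": 0, "y": -0.0015, "z": -0.126, "spin": 0, "fingers": -1},
    {"x": 0, "y": -0.0015, "z": -0.128, "spin": 0, "fingers": -1},
    {"x": 0, "y": -0.0015, "z": -0.128, "spin": 0, "fingers": -1},
    {"x": 0, "y": -0.0015, "z": -0.128, "spin": 0, "fingers": -1},
  ],
)

```text
t: 8.37
tool_pos: [0.6275, 0.2185, 0.0091]
eef_rot: [-0.033, 0.706, 0.033, 0.707]
ft_force: [0.3, -0.8, 0.2]
gripper_width: 0.318
```

```bash
python3 look.py w4.png gauge_nose gauge_leaf_mid loaded_rack_foot
```

```text
tcp [0.6275 0.2185 0.0091] yaw 95.3
gauge_nose [([0.5382, 0.2071, 0.0149], 0.71)]
gauge_leaf_mid []
loaded_rack_foot [([0.6062, 0.222, 0.0178], 0.65)]
8.5667
```

>>> carry_out(
  rows=[
    {"x": 0, "y": 0, "z": -0.001, "spin": 0, "fingers": -1},
    {"x": -0.002, "y": 0, "z": -0.001, "spin": 0, "fingers": -1},
    {"x": -0.004, "y": 0, "z": -0.001, "spin": 0, "fingers": -1},
    {"x": -0.005, "y": 0, "z": -0.001, "spin": 0, "fingers": -1},
    {"x": -0.005, "y": 0, "z": -0.001, "spin": 0, "fingers": -1},
    {"x": -0.005, "y": 0, "z": -0.001, "spin": 0, "fingers": -1},
  ],
)

```text
t: 9.07
tool_pos: [0.6224, 0.2187, 0.0075]
eef_rot: [-0.032, 0.706, 0.033, 0.707]
ft_force: [5.0, 0.3, 0.8]
gripper_width: 0.32
```

>>> carry_out(
  rows=[
    {"x": -0.001, "y": 0, "z": 0, "spin": 0, "fingers": -1},
    {"x": -0.001, "y": 0, "z": 0, "spin": 0, "fingers": -1},
    {"x": -0.001, "y": 0, "z": 0, "spin": 0, "fingers": -1},
  ],
)

```text
t: 9.32
tool_pos: [0.6209, 0.2185, 0.0069]
eef_rot: [-0.032, 0.706, 0.033, 0.707]
ft_force: [4.0, 0.5, 2.0]
gripper_width: 0.315
```

```bash
python3 look.py w5.png gauge_nose; python3 - <<'E'
from fit import *
u=np.array([-.9956,-.0934]); v=np.array([.0934,-.9956]); f=np.array([.523,.210])
s=(P[...,:2]-f)@u; y=(P[...,:2]-f)@v
for nm,lo,hi in(('leaf',-.009,.009),('right',.015,.026),('left',-.026,-.015)):
  for a in np.arange(-.06,.06,.01):
    m=(d>0)&(y>lo)&(y<hi)&(s>a)&(s<a+.01)
    if m.sum()>5: print(nm,a.round(2),m.sum(),np.median(P[...,2][m]).round(4),end='; ')
  print()
E
```

```text
tcp [0.6209 0.2185 0.0069] yaw 95.28
gauge_nose [([0.53, 0.209, 0.0149], 0.62)]
9.4167
leaf -0.06 1700 0.0718; leaf -0.05 1085 0.0554; leaf -0.04 983 0.0395; leaf -0.03 865 0.0244; leaf -0.02 827 0.0207; leaf -0.01 858 0.0228; leaf 0.0 741 0.0144; leaf 0.01 984 0.0157; leaf 0.02 249 0.0191; 
right -0.06 265 0.0002; right -0.05 278 0.0002; right -0.04 304 0.0001; right -0.03 303 0.0002; right -0.02 346 0.0003; right -0.01 350 0.0006; right 0.0 463 0.005; right 0.01 587 0.0107; right 0.02 214 0.0146; 
left -0.06 290 -0.0; left -0.05 312 0.0001; left -0.04 331 0.0001; left -0.03 346 0.0; left -0.02 355 0.0001; left -0.01 364 0.0003; left 0.0 483 0.0047; left 0.01 583 0.0108; left 0.02 209 0.0145;
```

View pics/w5.png

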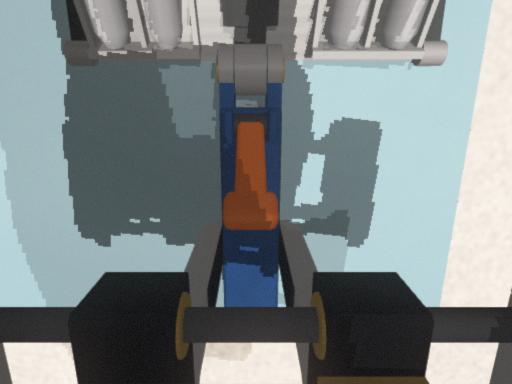

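The wrist view shows the nose at the foot rail (row 60), centred between ribs and square. The push met about 4 N of resistance and the depth puts the pivot 5 mm short of the foot, so it is home. Releasing and lifting off.

>>> carry_out(
  rows=[
    {"x": 0, "y": 0, "z": 0, "spin": 0, "fingers": 0.3},
    {"x": 0, "y": 0, "z": 0, "spin": 0, "fingers": 0.3},
    {"x": 0, "y": 0, "z": 0, "spin": 0, "fingers": 0.3},
    {"x": 0, "y": 0, "z": 0, "spin": 0, "fingers": 0.3},
    {"x": 0, "y": 0, "z": 0.03, "spin": 0, "fingers": 0.3},
    {"x": 0, "y": 0, "z": 0.07, "spin": 0, "fingers": 0.3},
    {"x": 0, "y": 0, "z": 0.11, "spin": 0, "fingers": 0.3},
    {"x": 0, "y": 0, "z": 0.15, "spin": 0, "fingers": 0},
    {"x": 0, "y": 0, "z": 0.15, "spin": 0, "fingers": -1},
    {"x": 0, "y": 0, "z": 0.15, "spin": 0, "fingers": -1},
  ],
)

```text
t: 10.25
tool_pos: [0.6222, 0.2188, 0.1601]
eef_rot: [-0.032, 0.704, 0.033, 0.708]
ft_force: [0.1, 0.2, -0.5]
gripper_width: 0.47
```

```bash
cat > flush.py <<'E'
from fit import *
import sys
def flush(f,phi):
    u=np.array([np.cos(np.radians(phi)),np.sin(np.radians(phi))]); v=np.array([u[1],-u[0]])
    s=(P[...,:2]-f)@u; y=(P[...,:2]-f)@v; z=P[...,2]
    def fit(lab,y0,y1,s0,s1):
        m=(d>0)&(y>y0)&(y<y1)&(s>s0)&(s<s1); a,b,c=s[m],y[m],z[m]
        if m.sum()<30: print(lab,'few');return None
        A=np.c_[a,b,np.ones_like(a)]; g=np.ones(len(a),bool)
        for _ in range(5): k=np.linalg.lstsq(A[g],c[g],rcond=None)[0]; r=c-A@k; g=abs(r)<2*r[g].std()+.0004
        print(lab,g.sum(),'/',m.sum(),'deg',np.degrees(np.arctan(k[0])).round(2),'side',np.degrees(np.arctan(k[1])).round(2),'z0',k[2].round(4),'s range',a.min().round(3),a.max().round(3)); return k
    a=fit('leaf',-.009,.009,.02,.115); b=fit('face L',-.0255,-.0175,.012,.115); c=fit('face R',.0175,.0255,.012,.115); e=fit('face both',-.0255,.0255,.012,.115) if a is None else None
    if a is not None and b is not None: print('perp gap leaf top - face at s=.04,.09:',[round(float((np.array(a)@[x,0,1]-((b+c)/2)@[x,0,1])*np.cos(np.arctan(a[0]))),4) for x in(.04,.09)])
    # block side edges / blue
    hsv=cv2.cvtColor(p,cv2.COLOR_BGR2HSV); m=(hsv[...,0]>100)&(hsv[...,0]<130)&(hsv[...,1]>120)&(s<-.02)&(s>-.16)&(abs(y)<.03)&(z>.02)&(z<.032)
    if m.sum()>30:
        q=np.c_[s[m],y[m]].astype(np.float32); r=cv2.minAreaRect(q); print('block n',m.sum(),'s',q[:,0].min().round(4),q[:,0].max().round(4),'y mid',np.median(q[:,1]).round(4),'rect',np.round(r[0],4),np.round(r[1],4),round(r[2],2))
E
python3 look.py w6.png gauge_nose gauge_body gauge_lever_tip gauge_leaf_mid; python3 -c "
from flush import *
flush(np.array([.525,.2102]),185.35)"
```

```text
tcp [0.6222 0.2188 0.1601] yaw 95.29
gauge_nose [([0.5295, 0.2086, 0.0163], 0.62), ([0.5855, 0.2185, 0.0705], 0.53)]
gauge_body [([0.6002, 0.2178, 0.0163], 0.87)]
gauge_lever_tip [([0.5848, 0.2164, 0.0733], 0.71)]
gauge_leaf_mid []
10.5
leaf 1088 / 1114 deg 30.92 side -0.54 z0 0.0053 s range 0.02 0.057
face L 566 / 574 deg 31.37 side -2.81 z0 -0.001 s range 0.012 0.058
face R 557 / 570 deg 31.32 side -1.17 z0 0.0005 s range 0.013 0.058
perp gap leaf top - face at s=.04,.09: [0.0044, 0.004]
block n 2032 s -0.133 -0.0207 y mid -0.0013 rect [-0.0769 -0.0014] [0.1123 0.0287] 0.15
```

Leaf and face agree: the leaf's top is parallel to the face within 0.4° and 4.0–4.4 mm above it, which is the leaf's own thickness, and the block is square to 0.15°. Now to close the fingers over the lever tab.

>>> carry_out(
  rows=[
    {"x": -0.0344, "y": -0.0033, "z": -0.03, "spin": 0, "fingers": -1},
    {"x": -0.0344, "y": -0.0033, "z": -0.06, "spin": 0, "fingers": -1},
    {"x": -0.0344, "y": -0.0033, "z": -0.065, "spin": 0, "fingers": -1},
    {"x": -0.0344, "y": -0.0033, "z": -0.065, "spin": 0, "fingers": -1},
    {"x": -0.0344, "y": -0.0033, "z": -0.065, "spin": 0, "fingers": -1},
    {"x": -0.0344, "y": -0.0033, "z": -0.065, "spin": 0, "fingers": -1},
  ],
)

```text
t: 11.0
tool_pos: [0.5883, 0.2154, 0.0938]
eef_rot: [-0.032, 0.705, 0.033, 0.708]
ft_force: [-0.5, -0.2, 0.3]
gripper_width: 0.001
```

>>> carry_out(
  rows=[
    {"x": 0, "y": 0, "z": -0.008, "spin": 0, "fingers": -1},
    {"x": 0, "y": 0, "z": -0.014, "spin": 0, "fingers": -1},
    {"x": 0.003, "y": 0, "z": -0.019, "spin": 0, "fingers": -1},
    {"x": 0.006, "y": 0.0005, "z": -0.024, "spin": 0, "fingers": -1},
    {"x": 0.009, "y": 0.001, "z": -0.03, "spin": 0, "fingers": -1},
    {"x": 0.012, "y": 0.001, "z": -0.035, "spin": 0, "fingers": -1},
    {"x": 0.0145, "y": 0.0015, "z": -0.042, "spin": 0, "fingers": -1},
    {"x": 0.017, "y": 0.0015, "z": -0.049, "spin": 0, "fingers": -1},
    {"x": 0.018, "y": 0.0015, "z": -0.054, "spin": 0, "fingers": -1},
    {"x": 0.018, "y": 0.0015, "z": -0.057, "spin": 0, "fingers": -1},
    {"x": 0.018, "y": 0.0015, "z": -0.0585, "spin": 0, "fingers": -1},
    {"x": 0.018, "y": 0.0015, "z": -0.0585, "spin": 0, "fingers": -1},
  ],
)

```text
t: 12.0
tool_pos: [0.6082, 0.2171, 0.0358]
eef_rot: [-0.032, 0.703, 0.033, 0.709]
ft_force: [3.8, -0.2, 4.2]
gripper_width: 0.008
```

>>> carry_out(
  rows=[
    {"x": 0, "y": 0, "z": -0.001, "spin": 0, "fingers": -1},
    {"x": 0, "y": 0, "z": -0.002, "spin": 0, "fingers": -1},
    {"x": 0, "y": 0, "z": -0.002, "spin": 0, "fingers": -1},
  ],
)

```text
t: 12.25
tool_pos: [0.6083, 0.2171, 0.0353]
eef_rot: [-0.032, 0.703, 0.033, 0.709]
ft_force: [0.3, -0.0, 12.4]
gripper_width: 0.007
```

>>> carry_out(
  rows=[
    {"x": 0, "y": 0, "z": -0.001, "spin": 0, "fingers": -1},
    {"x": 0, "y": 0, "z": -0.0015, "spin": 0, "fingers": -1},
    {"x": 0, "y": 0, "z": -0.0015, "spin": 0, "fingers": -1},
  ],
)

```text
t: 12.5
tool_pos: [0.6084, 0.2171, 0.035]
eef_rot: [-0.032, 0.704, 0.033, 0.709]
ft_force: [-2.6, -1.2, 18.6]
gripper_width: 0.006
```

>>> carry_out(
  rows=[
    {"x": 0, "y": 0, "z": 0.01, "spin": 0, "fingers": -1},
    {"x": 0, "y": 0, "z": 0.04, "spin": 0, "fingers": -1},
    {"x": 0.01, "y": 0, "z": 0.08, "spin": 0, "fingers": 0},
    {"x": 0.014, "y": 0, "z": 0.12, "spin": 0, "fingers": 0.3},
    {"x": 0.014, "y": 0, "z": 0.125, "spin": 0, "fingers": 0.3},
    {"x": 0.014, "y": 0, "z": 0.125, "spin": 0, "fingers": 0.3},
    {"x": 0.014, "y": 0, "z": 0.125, "spin": 0, "fingers": 0.3},
  ],
)

```text
t: 13.08
tool_pos: [0.618, 0.2166, 0.1543]
eef_rot: [-0.033, 0.706, 0.033, 0.706]
ft_force: [-0.2, 0.1, 0.5]
gripper_width: 0.322
```

```bash
python3 look.py w7.png gauge_nose gauge_body gauge_lever_tip gauge_leaf_mid; python3 -c "
from flush import *
flush(np.array([.525,.2102]),185.35)
m=cv2.inRange(cv2.cvtColor(p,cv2.COLOR_BGR2HSV),(3,150,60),(18,255,255))>0
m&=(d>0); print('orange',m.sum(),np.percentile(P[m],[5,50,95],axis=0).round(4))"
```

```text
tcp [0.618  0.2166 0.1543] yaw 95.28
gauge_nose [([0.5275, 0.2087, 0.0154], 0.67)]
gauge_body [([0.5984, 0.2169, 0.014], 0.98), ([0.6236, 0.458, -0.0023], 0.3)]
gauge_lever_tip [([0.605, 0.2204, 0.0321], 0.7)]
gauge_leaf_mid []
13.3333
leaf 1222 / 1238 deg 30.94 side -0.54 z0 0.0053 s range 0.02 0.061
face L 629 / 642 deg 31.45 side -0.98 z0 -0.0004 s range 0.012 0.062
face R 621 / 631 deg 31.21 side 1.41 z0 -0.0004 s range 0.012 0.061
perp gap leaf top - face at s=.04,.09: [0.0046, 0.0042]
block n 1987 s -0.1329 -0.0208 y mid -0.0012 rect [-0.0768 -0.0013] [0.1121 0.0286] 0.29
orange 795 [[0.562  0.2082 0.0335]
 [0.5877 0.2145 0.0348]
 [0.6086 0.2227 0.0361]]
```

View pics/w7.png

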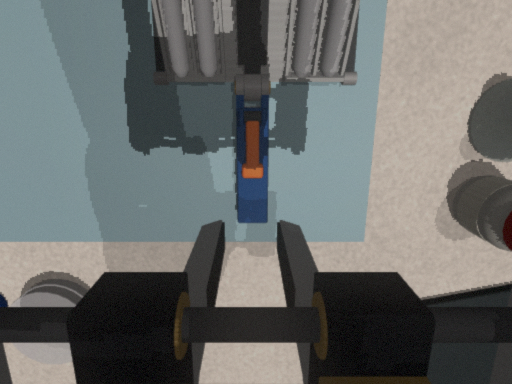

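The lever lies flat: orange top at z≈0.035, as expected for pressed down. The leaf and block have not moved. Before carrying, a quick look at the empty rack with free hands.

>>> carry_out(
  rows=[
    {"x": -0.06, "y": -0.41, "z": 0.07, "spin": 0, "fingers": 1},
    {"x": -0.06, "y": -0.41, "z": 0.07, "spin": 0, "fingers": 1},
    {"x": -0.06, "y": -0.41, "z": 0.07, "spin": 0, "fingers": 1},
    {"x": -0.06, "y": -0.41, "z": 0.07, "spin": 0, "fingers": 1},
    {"x": -0.06, "y": -0.41, "z": 0.07, "spin": 0, "fingers": 1},
    {"x": -0.06, "y": -0.41, "z": 0.07, "spin": 0, "fingers": 1},
    {"x": -0.06, "y": -0.41, "z": 0.07, "spin": 0, "fingers": 1},
    {"x": -0.06, "y": -0.41, "z": 0.07, "spin": 0, "fingers": 1},
    {"x": -0.06, "y": -0.41, "z": 0.07, "spin": 0, "fingers": 1},
    {"x": -0.06, "y": -0.41, "z": 0.07, "spin": 0, "fingers": 1},
    {"x": -0.06, "y": -0.41, "z": 0.07, "spin": 0, "fingers": 1},
    {"x": -0.06, "y": -0.41, "z": 0.07, "spin": 0, "fingers": 1},
  ],
)

```text
t: 14.33
tool_pos: [0.5577, -0.1953, 0.2244]
eef_rot: [-0.031, 0.707, 0.031, 0.706]
ft_force: [-0.5, 0.7, -0.6]
gripper_width: 1.001
```

```bash
python3 look.py w8.png empty_rack_foot empty_rack_strip empty_rack_handle; python3 - <<'E'
from fit import *
m=(d>0)&(abs(P[...,0]-.50)<.04)&(abs(P[...,1]+.205)<.015); Q=P[m]; A=np.c_[Q[:,:2],np.ones(len(Q))]; k=np.linalg.lstsq(A,Q[:,2],rcond=None)[0]
print(len(Q),'slope',np.degrees(np.arctan(np.hypot(*k[:2]))),'dir',np.degrees(np.arctan2(k[1],k[0]))%360,'x at z=.001,y=-.203',(.001-k[2]+k[1]*.203)/k[0],'rms',(Q[:,2]-A@k).std())
v,u=np.where((P[...,0]>.375)&(P[...,0]<.42)&(abs(P[...,1]+.21)<.06)&(P[...,2]>.02)&(P[...,2]<.06)); print(u.min(),u.max(),v.min(),v.max())
dark((u.min(),u.max()+1),(v.min(),v.max()+1),70,(.02,.06),'handle')
g=cv2.cvtColor(p,cv2.COLOR_BGR2GRAY)
for l in cv2.createLineSegmentDetector().detect(g)[0][:,0]:
    a=P[min(383,int(round(l[1]))),min(511,int(round(l[0])))];b=P[min(383,int(round(l[3]))),min(511,int(round(l[2])))]
    if np.hypot(l[2]-l[0],l[3]-l[1])>35 and abs(a[1]+.205)<.1 and .38<a[0]<.6: print(l.round(),a.round(3),b.round(3),np.degrees(np.arctan2(b[1]-a[1],b[0]-a[0])).round(1)%180)
E
```

```text
tcp [ 0.5577 -0.1953  0.2244] yaw 95.06
empty_rack_foot [([0.5609, -0.1954, 0.0017], 0.66)]
empty_rack_strip [([0.5006, -0.2042, 0.0117], 0.97), ([0.6607, -0.4181, 0.0034], 0.38)]
empty_rack_handle [([0.3977, -0.212, 0.0358], 0.58)]
14.5333
6493 slope 79.99093763326232 dir 3.6924670767994847 x at z=.001,y=-.203 0.47884762415369114 rms 0.09330128841580816
203 293 10 42
handle 1192 c [ 0.4026 -0.2077  0.0385] mid [ 0.4029 -0.2117] len 0.0917 ang 94.06
[  1. 272.  64. 271.] [ 0.53  -0.263  0.327] [ 0.728 -0.436 -0.002] 138.8
[362. 306. 330. 247.] [ 0.561 -0.148  0.282] [ 0.561 -0.148  0.224] 29.8
[171. 246. 139. 307.] [ 0.569 -0.242  0.223] [ 0.531 -0.225  0.334] 155.3
[313. 342. 118. 342.] [ 0.534 -0.183  0.339] [ 0.537 -0.228  0.34 ] 93.9
[207.  10. 289.   9.] [ 0.399 -0.253  0.039] [ 0.381 -0.169 -0.   ] 101.9
[ 73. 307. 146. 223.] [ 0.534 -0.241  0.333] [ 0.648 -0.325 -0.001] 143.8
[117. 343.  97. 382.] [ 0.571 -0.243  0.302] [ 0.571 -0.243  0.319] 84.1
[287.  20. 211.  20.] [ 0.4   -0.173  0.037] [ 0.407 -0.249  0.038] 95.2
[403. 382. 384. 343.] [ 0.564 -0.146  0.318] [ 0.562 -0.14
[... 681 characters left out ...]
 [ 0.533 -0.167  0.339] 93.0
[172.  81. 177. 135.] [ 0.469 -0.29   0.023] [ 0.529 -0.286  0.006] 3.5
[240.  52. 259.  22.] [ 0.43  -0.219  0.   ] [ 0.397 -0.2    0.001] 150.4
[417. 382. 423. 343.] [ 0.556 -0.147  0.325] [ 0.543 -0.148  0.325] 4.199999999999989
[ 78. 343.  84. 382.] [ 0.551 -0.245  0.325] [ 0.565 -0.244  0.325] 5.6
[121. 289. 165. 223.] [ 0.554 -0.245  0.293] [ 0.553 -0.245  0.228] 177.3
[335. 223. 380. 289.] [ 0.545 -0.148  0.225] [ 0.545 -0.148  0.294] 63.0
[511. 376. 467. 376.] [ 0.535 -0.14   0.344] [ 0.537 -0.149  0.343] 105.0
[ 76. 306. 121. 306.] [ 0.553 -0.255  0.307] [ 0.559 -0.244  0.296] 58.4
[379. 306. 423. 306.] [ 0.552 -0.147  0.295] [ 0.543 -0.139  0.307] 137.4
```

View pics/w8.png

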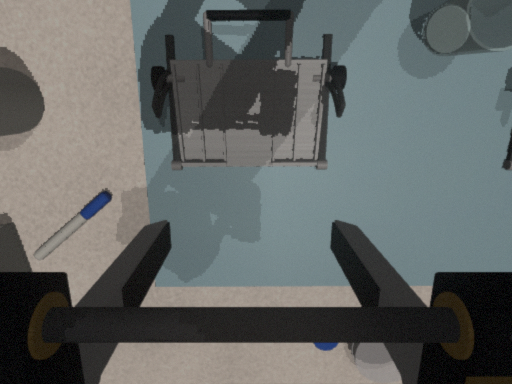

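Rack is squarely in line with the tool (foot rail columns 171–327, row 165; handle row 15). Fitting its strip plane within the picture window.

```bash
python3 - <<'E'
from fit import *
k=plane((228,270),(70,152)); 
q=P[60:157,230:268]; print(np.array([(k@[x,-.2,1]) for x in(.45,.5,.55)]).round(4))
for y in(-.2,-.204): print('x at z=.001',((.001-k[2]-k[1]*y)/k[0]).round(4))
for u in (176,249,322): print(u,P[160:170,u].round(4)[::2].tolist())
dark((203,294),(8,22),70,(.025,.06),'handle')
E
```

```text
plane 3400 / 3431 slope 12.94 dir 185.54 rms 0.00076
[0.0257 0.0142 0.0028]
x at z=.001 0.5579
x at z=.001 0.5583
176 [[0.5594, -0.2865, 0.007], [0.5613, -0.2858, 0.01], [0.5635, -0.2855, 0.0111], [0.5657, -0.2852, 0.0122], [0.5688, -0.2857, 0.0093]]
249 [[0.5525, -0.198, 0.0018], [0.5551, -0.1978, 0.001], [0.5574, -0.1976, 0.0022], [0.5601, -0.1973, 0.0011], [0.5627, -0.1971, 0.0005]]
322 [[0.5434, -0.11, 0.0086], [0.5458, -0.1098, 0.0091], [0.5479, -0.1099, 0.0111], [0.5502, -0.1097, 0.0119], [0.553, -0.1088, 0.0095]]
handle 955 c [ 0.3996 -0.2101  0.0395] mid [ 0.3996 -0.2106] len 0.0876 ang 94.71
```

>>> carry_out(
  rows=[
    {"x": 0.063, "y": 0.413, "z": -0.08, "spin": 0.0006, "fingers": 1},
    {"x": 0.063, "y": 0.413, "z": -0.08, "spin": 0.0006, "fingers": 1},
    {"x": 0.063, "y": 0.413, "z": -0.08, "spin": 0.0006, "fingers": 1},
    {"x": 0.063, "y": 0.413, "z": -0.08, "spin": 0.0006, "fingers": 1},
    {"x": 0.063, "y": 0.413, "z": -0.08, "spin": 0.0006, "fingers": 1},
    {"x": 0.063, "y": 0.413, "z": -0.08, "spin": 0.0006, "fingers": 1},
    {"x": 0.063, "y": 0.413, "z": -0.08, "spin": 0.0006, "fingers": 1},
    {"x": 0.063, "y": 0.413, "z": -0.08, "spin": 0.0006, "fingers": 1},
    {"x": 0.063, "y": 0.413, "z": -0.08, "spin": 0.0006, "fingers": 1},
    {"x": 0.063, "y": 0.413, "z": -0.08, "spin": 0.0006, "fingers": 0.5},
    {"x": 0.063, "y": 0.413, "z": -0.08, "spin": 0.0006, "fingers": 0.3},
    {"x": 0.063, "y": 0.413, "z": -0.08, "spin": 0.0006, "fingers": 0.3},
  ],
)

```text
t: 15.53
tool_pos: [0.6195, 0.2236, 0.1433]
eef_rot: [-0.036, 0.707, 0.036, 0.705]
ft_force: [0.1, -0.6, -0.4]
gripper_width: 0.825
```

>>> carry_out(
  rows=[
    {"x": 0, "y": 0, "z": 0, "spin": 0, "fingers": 0.3},
    {"x": 0, "y": 0, "z": 0, "spin": 0, "fingers": 0.3},
  ],
)

```text
t: 15.7
tool_pos: [0.621, 0.219, 0.145]
eef_rot: [-0.034, 0.706, 0.034, 0.706]
ft_force: [-0.7, 0.0, -0.4]
gripper_width: 0.682
```

>>> carry_out(
  rows=[
    {"x": 0, "y": 0, "z": -0.035, "spin": 0, "fingers": 0.3},
    {"x": 0, "y": 0, "z": -0.075, "spin": 0, "fingers": 0.3},
    {"x": 0, "y": 0, "z": -0.11, "spin": 0, "fingers": 0.3},
    {"x": 0, "y": 0, "z": -0.13, "spin": 0, "fingers": 0.3},
    {"x": 0, "y": 0, "z": -0.138, "spin": 0, "fingers": 0.3},
    {"x": 0, "y": 0, "z": -0.138, "spin": 0, "fingers": -0.2},
    {"x": 0, "y": 0, "z": -0.138, "spin": 0, "fingers": -0.5},
    {"x": 0, "y": 0, "z": -0.138, "spin": 0, "fingers": -1},
    {"x": 0, "y": 0, "z": -0.138, "spin": 0, "fingers": -1},
    {"x": 0, "y": 0, "z": -0.138, "spin": 0, "fingers": -1},
    {"x": 0, "y": 0, "z": -0.138, "spin": 0, "fingers": -1},
    {"x": 0, "y": 0, "z": -0.138, "spin": 0, "fingers": -1},
  ],
)

```text
t: 16.7
tool_pos: [0.6226, 0.2194, 0.0088]
eef_rot: [-0.034, 0.705, 0.034, 0.707]
ft_force: [-1.0, -2.9, 6.2]
gripper_width: 0.319
```

>>> carry_out(
  rows=[
    {"x": 0, "y": 0, "z": 0.015, "spin": 0, "fingers": -1},
    {"x": 0.002, "y": 0, "z": 0.045, "spin": 0, "fingers": -1},
    {"x": 0.01, "y": 0, "z": 0.085, "spin": 0, "fingers": -1},
    {"x": 0.02, "y": -0.01, "z": 0.12, "spin": 0, "fingers": -1},
    {"x": 0.03, "y": -0.045, "z": 0.13, "spin": 0, "fingers": -1},
    {"x": 0.044, "y": -0.082, "z": 0.13, "spin": 0, "fingers": -1},
    {"x": 0.044, "y": -0.122, "z": 0.13, "spin": 0, "fingers": -1},
    {"x": 0.044, "y": -0.162, "z": 0.13, "spin": 0, "fingers": -1},
    {"x": 0.044, "y": -0.202, "z": 0.13, "spin": 0, "fingers": -1},
    {"x": 0.044, "y": -0.242, "z": 0.13, "spin": 0, "fingers": -1},
    {"x": 0.044, "y": -0.282, "z": 0.13, "spin": 0, "fingers": -1},
    {"x": 0.044, "y": -0.322, "z": 0.13, "spin": 0, "fingers": -1},
  ],
)

```text
t: 17.7
tool_pos: [0.664, -0.1034, 0.1361]
eef_rot: [-0.033, 0.707, 0.034, 0.706]
ft_force: [0.8, -0.4, -5.1]
gripper_width: 0.316
```

>>> carry_out(
  rows=[
    {"x": 0, "y": -0.035, "z": 0, "spin": 0, "fingers": -1},
    {"x": 0, "y": -0.065, "z": 0, "spin": 0, "fingers": -1},
    {"x": 0, "y": -0.084, "z": 0, "spin": 0, "fingers": -1},
    {"x": 0, "y": -0.084, "z": 0, "spin": 0, "fingers": -1},
    {"x": 0, "y": -0.084, "z": 0, "spin": 0, "fingers": -1},
    {"x": 0, "y": -0.084, "z": 0, "spin": 0, "fingers": -1},
  ],
)

```text
t: 18.2
tool_pos: [0.6646, -0.1851, 0.136]
eef_rot: [-0.033, 0.707, 0.035, 0.706]
ft_force: [-0.4, 0.7, -5.6]
gripper_width: 0.315
```

```bash
python3 look.py w9.png gauge_nose gauge_lever_tip empty_rack_foot; python3 - <<'E'
from fit import *
g=cv2.cvtColor(p,cv2.COLOR_BGR2GRAY)
T=tool(); c=T[:3,3]
# foot rail ends: columns of raised rail pixels near foot
m=(d>0)&(abs(P[...,0]-.557)<.03)&(P[...,2]>.005)&(P[...,2]<.025)&(abs(P[...,1]+.2)<.13)
v,u=np.where(m); print('rail cols',u.min(),u.max())
lf=(d>0)&(P[...,2]>.12)&(P[...,2]<.25)&(P[...,0]<.59)&(P[...,0]>.4); v,u=np.where(lf&(np.arange(384)[:,None]<60)); print('leaf cols',np.percentile(u,[2,50,98]))
E
```

```text
tcp [ 0.6646 -0.1851  0.136 ] yaw 95.51
gauge_nose [([0.5734, -0.1932, 0.1342], 0.86), ([0.6414, -0.1861, 0.1401], 0.62)]
gauge_lever_tip [([0.6433, -0.1846, 0.1586], 0.61)]
empty_rack_foot []
18.4
rail cols 139 357
leaf cols [223. 250. 277.]
```

View pics/w9.png

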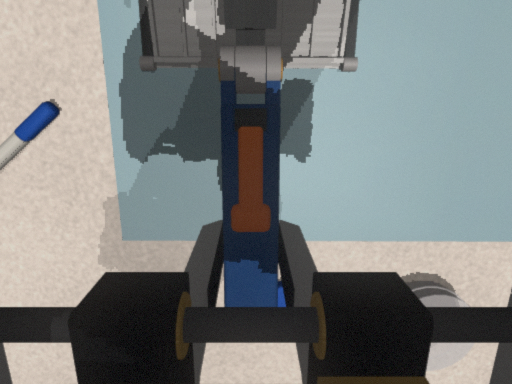

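The locked gauge is centred over the empty rack (rail columns 139–357, gauge column 250, about 2 px off) and square. Lowering it just ahead of the foot.

>>> carry_out(
  rows=[
    {"x": 0, "y": -0.0015, "z": -0.03, "spin": 0, "fingers": -1},
    {"x": 0, "y": -0.0015, "z": -0.065, "spin": 0, "fingers": -1},
    {"x": 0, "y": -0.0015, "z": -0.095, "spin": 0, "fingers": -1},
    {"x": 0, "y": -0.0015, "z": -0.112, "spin": 0, "fingers": -1},
    {"x": 0, "y": -0.0015, "z": -0.122, "spin": 0, "fingers": -1},
    {"x": 0, "y": -0.0015, "z": -0.126, "spin": 0, "fingers": -1},
    {"x": 0, "y": -0.0015, "z": -0.128, "spin": 0, "fingers": -1},
    {"x": 0, "y": -0.0015, "z": -0.128, "spin": 0, "fingers": -1},
    {"x": 0, "y": -0.0015, "z": -0.128, "spin": 0, "fingers": -1},
  ],
)

```text
t: 19.15
tool_pos: [0.666, -0.188, 0.0103]
eef_rot: [-0.034, 0.706, 0.034, 0.707]
ft_force: [-1.7, 1.2, -2.1]
gripper_width: 0.316
```

```bash
python3 look.py w10.png gauge_nose; python3 -c "
from flush import *
flush(np.array([.5583,-.197]),185.45)"
```

```text
tcp [ 0.666  -0.188   0.0103] yaw 95.52
gauge_nose [([0.5721, -0.1989, 0.0131], 0.67)]
19.25
leaf few
face L 189 / 190 deg 11.34 side 0.91 z0 0.0018 s range 0.012 0.017
face R 190 / 192 deg 12.45 side -1.2 z0 0.0015 s range 0.012 0.017
face both 776 / 776 deg -65.01 side -0.43 z0 0.0385 s range 0.012 0.017
block n 6779 s -0.1442 -0.0225 y mid -0.0029 rect [-0.0833 -0.0014] [0.1219 0.0298] 0.49
```

>>> carry_out(
  rows=[
    {"x": 0, "y": 0, "z": -0.001, "spin": 0, "fingers": -1},
    {"x": -0.0015, "y": 0, "z": -0.001, "spin": 0, "fingers": -1},
    {"x": -0.003, "y": 0, "z": -0.001, "spin": 0, "fingers": -1},
    {"x": -0.003, "y": 0, "z": -0.001, "spin": 0, "fingers": -1},
  ],
)

```text
t: 19.58
tool_pos: [0.6639, -0.1887, 0.0094]
eef_rot: [-0.035, 0.705, 0.033, 0.708]
ft_force: [3.2, -0.2, 2.2]
gripper_width: 0.315
```

>>> carry_out(
  rows=[
    {"x": -0.001, "y": 0, "z": 0, "spin": 0, "fingers": -1},
    {"x": -0.0015, "y": 0, "z": 0, "spin": 0, "fingers": -1},
    {"x": -0.0015, "y": 0, "z": 0, "spin": 0, "fingers": -1},
  ],
)

```text
t: 19.83
tool_pos: [0.6623, -0.1888, 0.0093]
eef_rot: [-0.035, 0.705, 0.033, 0.708]
ft_force: [5.5, -0.6, 3.5]
gripper_width: 0.32
```

Resistance is starting but part of it may be bench friction. I release here, look at where it stands, and push home from behind if needed.

>>> carry_out(
  rows=[
    {"x": 0, "y": 0, "z": 0, "spin": 0, "fingers": 0.3},
    {"x": 0, "y": 0, "z": 0, "spin": 0, "fingers": 0.3},
    {"x": 0, "y": 0, "z": 0, "spin": 0, "fingers": 0.3},
    {"x": 0, "y": 0, "z": 0, "spin": 0, "fingers": 0.3},
    {"x": 0, "y": 0, "z": 0.03, "spin": 0, "fingers": 0.3},
    {"x": 0, "y": 0, "z": 0.07, "spin": 0, "fingers": 0.3},
    {"x": 0, "y": 0, "z": 0.11, "spin": 0, "fingers": 0.3},
    {"x": 0, "y": 0, "z": 0.15, "spin": 0, "fingers": 0},
    {"x": 0, "y": 0, "z": 0.15, "spin": 0, "fingers": -1},
    {"x": 0, "y": 0, "z": 0.15, "spin": 0, "fingers": -1},
    {"x": 0, "y": 0, "z": 0.15, "spin": 0, "fingers": -1},
  ],
)

```text
t: 20.75
tool_pos: [0.6599, -0.1876, 0.1567]
eef_rot: [-0.034, 0.707, 0.034, 0.706]
ft_force: [-0.4, 0.2, -0.8]
gripper_width: 0.403
```

```bash
python3 look.py w11.png gauge_nose gauge_lever_tip; python3 -c "
from flush import *
flush(np.array([.5583,-.197]),185.45)
f=np.array([.5583,-.197]);u=np.array([-.99548,-.09498]);v=np.array([u[1],-u[0]])
s=(P[...,:2]-f)@u;y=(P[...,:2]-f)@v
m=(d>0)&(abs(y)<.012)&(s<-.02)&(s>-.14)
for a in np.arange(-.14,-.02,.02):
  q=m&(s>a)&(s<a+.02); print(a.round(3),np.median(P[...,2][q]).round(4),end=' ')
m=(d>0)&(abs(y)<.012)&(s<.02)&(s>-.03)
print()
for a in np.arange(-.03,.02,.004):
  q=m&(s>a)&(s<a+.004); print(a.round(3),np.median(P[...,2][q]).round(4),end=' ')
"
```

```text
tcp [ 0.6599 -0.1876  0.1567] yaw 95.5
gauge_nose [([0.568, -0.1986, 0.0126], 0.68), ([0.7852, -0.1384, 0.0015], 0.46)]
gauge_lever_tip [([0.6433, -0.1866, 0.0331], 0.65)]
20.9
leaf 1004 / 1020 deg 30.37 side -0.05 z0 0.0091 s range 0.02 0.053
face L 510 / 526 deg 13.17 side -0.78 z0 0.0007 s range 0.012 0.06
face R 525 / 528 deg 12.75 side 0.34 z0 0.0009 s range 0.012 0.06
perp gap leaf top - face at s=.04,.09: [0.0194, 0.0348]
block n 1887 s -0.1393 -0.0207 y mid -0.003 rect [-0.0799 -0.0022] [0.1187 0.0285] 0.57
-0.14 0.0254 -0.12 0.0254 -0.1 0.034 -0.08 0.2702 -0.06 0.0341 -0.04 0.0248 
-0.03 0.0104 -0.026 0.0142 -0.022 0.0205 -0.018 0.0225 -0.014 0.0234 -0.01 0.0229 -0.006 0.0209 -0.002 0.0151 0.002 0.013 0.006 0.0142 0.01 0.0161 0.014 0.0186 0.018 0.0201
```

View pics/w11.png

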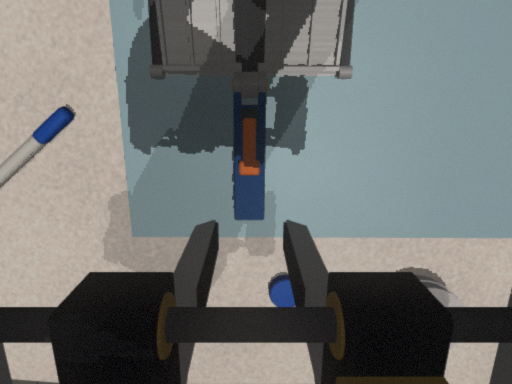

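Gauge stands square, still locked (leaf 30.4°, 0.6° sag as stated). Its block end puts the pivot about 10 mm short of the foot, not 6, so I'll nudge it 4 mm from behind with the closed fingers.

>>> carry_out(
  rows=[
    {"x": 0.03, "y": 0.0025, "z": 0, "spin": 0, "fingers": -1},
    {"x": 0.06, "y": 0.0025, "z": -0.02, "spin": 0, "fingers": -1},
    {"x": 0.06, "y": 0.0025, "z": -0.06, "spin": 0, "fingers": -1},
    {"x": 0.06, "y": 0.0025, "z": -0.1, "spin": 0, "fingers": -1},
    {"x": 0.06, "y": 0.0025, "z": -0.135, "spin": 0, "fingers": -1},
    {"x": 0.06, "y": 0.0025, "z": -0.147, "spin": 0, "fingers": -1},
    {"x": 0.06, "y": 0.0025, "z": -0.147, "spin": 0, "fingers": -1},
    {"x": 0.06, "y": 0.0025, "z": -0.147, "spin": 0, "fingers": -1},
    {"x": 0.06, "y": 0.0025, "z": -0.147, "spin": 0, "fingers": -1},
  ],
)

```text
t: 21.65
tool_pos: [0.7225, -0.1862, 0.0137]
eef_rot: [-0.035, 0.705, 0.033, 0.708]
ft_force: [-0.7, -0.1, 0.4]
gripper_width: 0.004
```

>>> carry_out(
  rows=[
    {"x": -0.005, "y": 0, "z": 0, "spin": 0, "fingers": -1},
    {"x": -0.01, "y": -0.001, "z": 0, "spin": 0, "fingers": -1},
    {"x": -0.013, "y": -0.001, "z": 0, "spin": 0, "fingers": -1},
    {"x": -0.014, "y": -0.001, "z": 0, "spin": 0, "fingers": -1},
    {"x": -0.014, "y": -0.001, "z": 0, "spin": 0, "fingers": -1},
  ],
)

```text
t: 22.07
tool_pos: [0.7082, -0.1869, 0.0129]
eef_rot: [-0.034, 0.705, 0.033, 0.708]
ft_force: [3.9, -0.2, 2.8]
gripper_width: 0.006
```

>>> carry_out(
  rows=[
    {"x": -0.001, "y": 0, "z": 0, "spin": 0, "fingers": -1},
    {"x": -0.002, "y": 0, "z": 0, "spin": 0, "fingers": -1},
    {"x": -0.002, "y": 0, "z": 0, "spin": 0, "fingers": -1},
  ],
)

```text
t: 22.32
tool_pos: [0.7068, -0.1869, 0.0128]
eef_rot: [-0.035, 0.704, 0.033, 0.708]
ft_force: [4.7, -0.0, 4.6]
gripper_width: 0.006
```

```bash
cat > st.py <<'E'
from flush import *
f=np.array([.5583,-.197]); flush(f,185.45)
E
python3 look.py w12.png gauge_nose; python3 st.py
```

```text
tcp [ 0.7068 -0.1869  0.0128] yaw 95.5
gauge_nose []
22.4167
leaf few
face L few
face R few
face both few
block n 7041 s -0.138 -0.0281 y mid -0.002 rect [-0.083  -0.0019] [0.1099 0.0293] 0.06
```

>>> carry_out(
  rows=[
    {"x": -0.001, "y": 0, "z": 0, "spin": 0, "fingers": -1},
    {"x": -0.0015, "y": 0, "z": 0, "spin": 0, "fingers": -1},
    {"x": -0.0015, "y": 0, "z": 0, "spin": 0, "fingers": -1},
  ],
)

```text
t: 22.67
tool_pos: [0.7055, -0.1868, 0.0128]
eef_rot: [-0.035, 0.704, 0.033, 0.708]
ft_force: [4.7, 0.8, 3.4]
gripper_width: 0.003
```

>>> carry_out(
  rows=[
    {"x": -0.0005, "y": 0, "z": 0, "spin": 0, "fingers": -1},
    {"x": -0.001, "y": 0, "z": 0, "spin": 0, "fingers": -1},
    {"x": -0.001, "y": 0, "z": 0, "spin": 0, "fingers": -1},
  ],
)

```text
t: 22.92
tool_pos: [0.7047, -0.1869, 0.0128]
eef_rot: [-0.035, 0.704, 0.033, 0.708]
ft_force: [5.9, 0.6, 2.4]
gripper_width: 0.004
```

>>> carry_out(
  rows=[
    {"x": 0.005, "y": 0, "z": 0, "spin": 0, "fingers": -1},
    {"x": 0.012, "y": 0, "z": 0.01, "spin": 0, "fingers": -1},
    {"x": 0, "y": 0, "z": 0.05, "spin": 0, "fingers": -1},
    {"x": -0.03, "y": 0, "z": 0.09, "spin": 0, "fingers": -1},
    {"x": -0.045, "y": 0, "z": 0.13, "spin": 0, "fingers": -1},
    {"x": -0.045, "y": 0, "z": 0.145, "spin": 0, "fingers": -1},
    {"x": -0.045, "y": 0, "z": 0.145, "spin": 0, "fingers": -1},
    {"x": -0.045, "y": 0, "z": 0.145, "spin": 0, "fingers": -1},
  ],
)

```text
t: 23.58
tool_pos: [0.6577, -0.1867, 0.1578]
eef_rot: [-0.034, 0.706, 0.033, 0.707]
ft_force: [-0.4, -0.1, -0.4]
gripper_width: 0.004
```

```bash
python3 look.py w13.png gauge_nose gauge_lever_tip; python3 st.py; python3 - <<'E'
from fit import *
# back-edge and block tilt
f=np.array([.5583,-.197]);u=np.array([-.99548,-.09498]);v=np.array([u[1],-u[0]])
s=(P[...,:2]-f)@u;y=(P[...,:2]-f)@v;z=P[...,2]
for a in np.arange(-.14,-.09,.01):
  q=(d>0)&(abs(y+.002)<.01)&(s>a)&(s<a+.01)&(z<.05); print(a.round(3),np.median(z[q]).round(4),end=' ')
print()
for a in np.arange(-.022,.006,.003):
  q=(d>0)&(abs(y+.002)<.01)&(s>a)&(s<a+.003)&(z<.05); print(a.round(3),np.median(z[q]).round(4),end=' ')
E
```

```text
tcp [ 0.6577 -0.1867  0.1578] yaw 95.49
gauge_nose [([0.5666, -0.1974, 0.0133], 0.58)]
gauge_lever_tip [([0.6366, -0.1913, 0.0145], 0.42)]
23.7333
leaf 1026 / 1055 deg 30.51 side -0.41 z0 0.0062 s range 0.02 0.055
face L 526 / 539 deg 12.82 side -0.92 z0 0.0007 s range 0.012 0.061
face R 528 / 535 deg 12.96 side 0.84 z0 0.0007 s range 0.012 0.061
perp gap leaf top - face at s=.04,.09: [0.0171, 0.0327]
block n 1880 s -0.1354 -0.02 y mid -0.0022 rect [-0.0777 -0.0017] [0.0291 0.1154] 89.95
-0.14 0.0252 -0.13 0.0253 -0.12 0.0254 -0.11 0.0255 -0.1 0.0254 -0.09 0.0344 
-0.022 0.0007 -0.019 0.0166 -0.016 0.0205 -0.013 0.022 -0.01 0.0232 -0.007 0.0232 -0.004 0.0229 -0.001 0.0209 0.002 0.0174 0.005 0.012
```

The gauge is now about 6 mm short of the foot, flat and square to 0.05°. Next is the tray handle. I check joint 6 to choose the spin direction.

```bash
python3 - <<'E'
from h import *
print(np.round(bot.observe()['qpos'],3))
E
```

```text
[-0.442  0.366  1.506 -0.     1.274 -2.109]
```

>>> carry_out(
  rows=[
    {"x": -0.26, "y": -0.0238, "z": 0.02, "spin": -0.25, "fingers": -0.36},
    {"x": -0.26, "y": -0.0238, "z": 0.02, "spin": -0.25, "fingers": -0.36},
    {"x": -0.26, "y": -0.0238, "z": 0.02, "spin": -0.25, "fingers": -0.36},
    {"x": -0.26, "y": -0.0238, "z": 0.02, "spin": -0.25, "fingers": -0.36},
    {"x": -0.26, "y": -0.0238, "z": 0.02, "spin": -0.25, "fingers": -0.36},
    {"x": -0.26, "y": -0.0238, "z": 0.02, "spin": -0.25, "fingers": -0.36},
    {"x": -0.26, "y": -0.0238, "z": 0.02, "spin": -0.25, "fingers": -0.36},
    {"x": -0.26, "y": -0.0238, "z": 0.02, "spin": -0.25, "fingers": -0.36},
    {"x": -0.26, "y": -0.0238, "z": 0.02, "spin": -0.25, "fingers": -0.36},
    {"x": -0.26, "y": -0.0238, "z": 0.02, "spin": -0.25, "fingers": -0.36},
    {"x": -0.26, "y": -0.0238, "z": 0.02, "spin": -0.25, "fingers": -0.36},
    {"x": -0.26, "y": -0.0238, "z": 0.02, "spin": -0.25, "fingers": -0.36},
  ],
)

```text
t: 24.73
tool_pos: [0.3965, -0.2095, 0.174]
eef_rot: [0.458, 0.54, -0.458, 0.537]
ft_force: [-0.0, 0.6, -0.2]
gripper_width: 0.321
```

>>> carry_out(
  rows=[
    {"x": 0, "y": 0, "z": 0, "spin": -0.0112, "fingers": -0.36},
    {"x": 0, "y": 0, "z": 0, "spin": -0.0112, "fingers": -0.36},
    {"x": 0, "y": 0, "z": 0, "spin": -0.0112, "fingers": -0.36},
    {"x": 0, "y": 0, "z": 0, "spin": -0.0112, "fingers": -0.36},
  ],
)

```text
t: 25.07
tool_pos: [0.3969, -0.2098, 0.1749]
eef_rot: [0.475, 0.525, -0.475, 0.523]
ft_force: [0.5, 0.5, -0.1]
gripper_width: 0.315
```

```bash
python3 look.py w14.png empty_rack_handle; python3 - <<'E'
from fit import *
print('width',bot.observe()['gripper_width'])
g=cv2.cvtColor(p,cv2.COLOR_BGR2GRAY)
m=(d>0)&(abs(P[...,0]-.399)<.02)&(abs(P[...,1]+.21)<.045)&(P[...,2]>.025)&(P[...,2]<.05); Q=P[m]; print(m.sum(),Q.mean(0).round(4),Q.min(0).round(4),Q.max(0).round(4))
m2=m&(P[...,2]>np.percentile(Q[:,2],50)); print('top part',P[m2].mean(0).round(4))
E
```

```text
tcp [ 0.3969 -0.2098  0.1749] yaw 5.63
empty_rack_handle [([0.397, -0.2156, 0.0385], 0.55)]
25.1667
width 0.31800614210751676
1114 [ 0.4012 -0.2066  0.0386] [ 0.3909 -0.2545  0.0296] [ 0.4187 -0.165   0.0424]
top part [ 0.3989 -0.2106  0.0402]
```

View pics/w14.png

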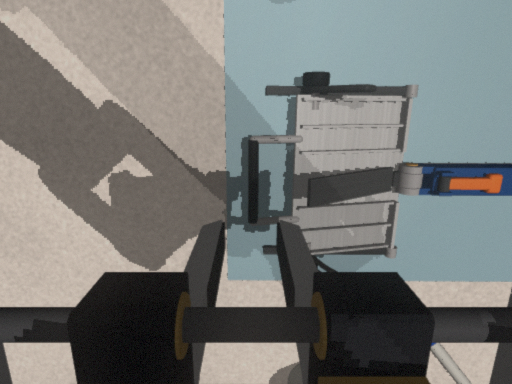

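The wrist view (now sideways) shows the handle bar at column 253 between the fingers (223–279), the leaf tip at column 308, clear of the inner finger, and the block at columns 425–512. Descending and pinching the bar.

>>> carry_out(
  rows=[
    {"x": 0.002, "y": -0.001, "z": -0.04, "spin": 0, "fingers": -0.36},
    {"x": 0.002, "y": -0.001, "z": -0.08, "spin": 0, "fingers": -0.36},
    {"x": 0.002, "y": -0.001, "z": -0.115, "spin": 0, "fingers": -0.36},
    {"x": 0.002, "y": -0.001, "z": -0.14, "spin": 0, "fingers": -0.36},
    {"x": 0.002, "y": -0.001, "z": -0.153, "spin": 0, "fingers": -0.36},
    {"x": 0.002, "y": -0.001, "z": -0.158, "spin": 0, "fingers": -0.36},
    {"x": 0.002, "y": -0.001, "z": -0.158, "spin": 0, "fingers": -0.36},
    {"x": 0.002, "y": -0.001, "z": -0.158, "spin": 0, "fingers": -1},
    {"x": 0.002, "y": -0.001, "z": -0.158, "spin": 0, "fingers": -1},
    {"x": 0.002, "y": -0.001, "z": -0.158, "spin": 0, "fingers": -1},
    {"x": 0.002, "y": -0.001, "z": -0.158, "spin": 0, "fingers": -1},
    {"x": 0.002, "y": -0.001, "z": -0.158, "spin": 0, "fingers": -1},
  ],
)

```text
t: 26.17
tool_pos: [0.3994, -0.2119, 0.0188]
eef_rot: [0.475, 0.523, -0.476, 0.524]
ft_force: [-2.9, -1.0, 4.3]
gripper_width: 0.097
```

>>> carry_out(
  rows=[
    {"x": 0.0014, "y": 0, "z": 0.006, "spin": 0, "fingers": -1},
    {"x": 0.0038, "y": 0.0003, "z": 0.0143, "spin": 0, "fingers": -1},
    {"x": 0.0066, "y": 0.0006, "z": 0.0225, "spin": 0, "fingers": -1},
    {"x": 0.0098, "y": 0.001, "z": 0.0306, "spin": 0, "fingers": -1},
    {"x": 0.0122, "y": 0.0012, "z": 0.0359, "spin": 0, "fingers": -1},
    {"x": 0.0146, "y": 0.0014, "z": 0.0411, "spin": 0, "fingers": -1},
    {"x": 0.0146, "y": 0.0014, "z": 0.0411, "spin": 0, "fingers": -1},
    {"x": 0.0146, "y": 0.0014, "z": 0.0411, "spin": 0, "fingers": -1},
    {"x": 0.0146, "y": 0.0014, "z": 0.0411, "spin": 0, "fingers": -1},
  ],
)

```text
t: 26.92
tool_pos: [0.4133, -0.2106, 0.0595]
eef_rot: [0.474, 0.524, -0.476, 0.524]
ft_force: [-4.2, -3.7, 3.2]
gripper_width: 0.097
```

```bash
cat > st.py <<'E'
from flush import *
f=np.array([.5583,-.197]); u=np.array([-.99548,-.09498]); v=np.array([u[1],-u[0]])
s=(P[...,:2]-f)@u;y=(P[...,:2]-f)@v;z=P[...,2]
def fit(lab,m,y0):
    a,b,c=s[m],y[m],z[m]
    if m.sum()<30: print(lab,'few');return
    A=np.c_[a,b-y0,np.ones_like(a)]; g=np.ones(len(a),bool)
    for _ in range(6): k=np.linalg.lstsq(A[g],c[g],rcond=None)[0]; r=c-A@k; g=abs(r)<2*r[g].std()+.0004
    print(lab,g.sum(),'/',m.sum(),'deg',np.degrees(np.arctan(k[0])).round(2),'side',np.degrees(np.arctan(k[1])).round(2),'z0',k[2].round(4),'s',a.min().round(3),a.max().round(3)); return k
y0=-.002; w=(d>0)&(s>.02)&(s<.103)&(z<.1)
L=fit('leaf',w&(abs(y-y0)<.010),y0); a=fit('face L',w&(y>-.025)&(y<-.018),y0); b=fit('face R',w&(y>.0165)&(y<.0235),y0); c=fit('face L+R',w&(((y>-.025)&(y<-.018))|((y>.0165)&(y<.0235))),y0)
if L is not None and c is not None: print('gap',[round(float((L-c)@[x,0,1]*np.cos(np.arctan(L[0]))),4) for x in(.03,.06,.09,.1)],'(leaf 4 mm)')
hsv=cv2.cvtColor(p,cv2.COLOR_BGR2HSV); m=(hsv[...,0]>100)&(hsv[...,0]<130)&(hsv[...,1]>120)&(s<-.02)&(s>-.16)&(abs(y)<.03)&(z>.02)&(z<.032)
q=np.c_[s[m],y[m]].astype(np.float32)
if len(q): r=cv2.minAreaRect(q); print('block',len(q),q[:,0].min().round(4),q[:,0].max().round(4),np.round(r[0],4),np.round(r[1],4),round(r[2],2))
E
python3 look.py w15.png; python3 st.py
```

```text
tcp [ 0.4133 -0.2106  0.0595] yaw 5.57
26.9667
leaf 2917 / 3063 deg 30.63 side -0.0 z0 0.0063 s 0.02 0.103
face L 533 / 576 deg 27.49 side 1.58 z0 0.002 s 0.02 0.103
face R 1074 / 1128 deg 27.41 side -0.3 z0 0.0016 s 0.02 0.103
face L+R 1606 / 1704 deg 27.43 side -0.01 z0 0.0015 s 0.02 0.103
gap [0.006, 0.0079, 0.0098, 0.0104] (leaf 4 mm)
block 667 -0.0309 -0.02 [-0.0253 -0.0014] [0.0108 0.0299] 1.02
```

The side-on depth view works well: tray 27.4°, leaf 30.6°, with the nose against the face. Raising the last three degrees in steps.

>>> carry_out(
  rows=[
    {"x": 0.0015, "y": 0.0001, "z": 0.003, "spin": 0, "fingers": -1},
    {"x": 0.003, "y": 0.0003, "z": 0.006, "spin": 0, "fingers": -1},
    {"x": 0.004, "y": 0.0004, "z": 0.0076, "spin": 0, "fingers": -1},
    {"x": 0.004, "y": 0.0004, "z": 0.0076, "spin": 0, "fingers": -1},
    {"x": 0.004, "y": 0.0004, "z": 0.0076, "spin": 0, "fingers": -1},
  ],
)

```text
t: 27.38
tool_pos: [0.4167, -0.2102, 0.0663]
eef_rot: [0.474, 0.524, -0.476, 0.524]
ft_force: [-3.9, -6.3, -2.1]
gripper_width: 0.094
```

```bash
python3 look.py w16.png; python3 st.py
```

```text
tcp [ 0.4167 -0.2102  0.0663] yaw 5.58
27.4333
leaf 2823 / 3049 deg 30.67 side -0.04 z0 0.0064 s 0.02 0.103
face L 836 / 879 deg 29.96 side 0.88 z0 0.002 s 0.02 0.103
face R 1035 / 1120 deg 29.94 side -0.43 z0 0.0019 s 0.02 0.103
face L+R 1870 / 1999 deg 29.95 side -0.04 z0 0.0017 s 0.02 0.103
gap [0.0044, 0.0049, 0.0053, 0.0055] (leaf 4 mm)
block 717 -0.0403 -0.02 [-0.0302 -0.0012] [0.0295 0.0202] 89.88
```

>>> carry_out(
  rows=[
    {"x": 0.0006, "y": 0, "z": 0.0012, "spin": 0, "fingers": -1},
    {"x": 0.0014, "y": 0.0001, "z": 0.0025, "spin": 0, "fingers": -1},
    {"x": 0.0014, "y": 0.0001, "z": 0.0025, "spin": 0, "fingers": -1},
    {"x": 0.0014, "y": 0.0001, "z": 0.0025, "spin": 0, "fingers": -1},
    {"x": 0.0014, "y": 0.0001, "z": 0.0025, "spin": 0, "fingers": -1},
  ],
)

```text
t: 27.85
tool_pos: [0.4179, -0.2101, 0.0685]
eef_rot: [0.474, 0.524, -0.476, 0.523]
ft_force: [-3.9, -5.5, -4.2]
gripper_width: 0.098
```

```bash
python3 look.py w17.png; python3 st.py
```

```text
tcp [ 0.4179 -0.2101  0.0685] yaw 5.57
27.9
leaf 2816 / 3070 deg 30.86 side -0.05 z0 0.0064 s 0.02 0.103
face L 886 / 929 deg 30.79 side 0.13 z0 0.0018 s 0.02 0.103
face R 1029 / 1127 deg 30.78 side -0.29 z0 0.0018 s 0.02 0.103
face L+R 1915 / 2056 deg 30.79 side 0.04 z0 0.0017 s 0.02 0.103
gap [0.0041, 0.0041, 0.0042, 0.0042] (leaf 4 mm)
block 742 -0.0459 -0.0201 [-0.0321 -0.0004] [0.0292 0.0259] 86.0
```

Flush: tray 30.8° against leaf 30.9°, uniform 4.1–4.2 mm (the leaf's thickness) all the way. Releasing.

>>> carry_out(
  rows=[
    {"x": 0, "y": 0, "z": 0, "spin": 0, "fingers": -0.7},
    {"x": 0, "y": 0, "z": 0, "spin": 0, "fingers": -0.45},
    {"x": 0, "y": 0, "z": 0, "spin": 0, "fingers": -0.45},
    {"x": 0, "y": 0, "z": 0, "spin": 0, "fingers": -0.45},
    {"x": 0, "y": 0, "z": 0.03, "spin": 0, "fingers": -0.45},
    {"x": 0, "y": 0, "z": 0.07, "spin": 0, "fingers": -0.45},
    {"x": 0, "y": 0, "z": 0.11, "spin": 0, "fingers": -0.45},
    {"x": 0, "y": 0, "z": 0.11, "spin": 0, "fingers": -0.45},
    {"x": 0, "y": 0, "z": 0.11, "spin": 0, "fingers": -0.45},
  ],
)

```text
t: 28.65
tool_pos: [0.4209, -0.2103, 0.182]
eef_rot: [0.475, 0.521, -0.475, 0.526]
ft_force: [0.1, -0.5, -0.7]
gripper_width: 0.273
```

```bash
python3 look.py w18.png gauge_lever_tip gauge_nose; python3 st.py
```

```text
tcp [ 0.4209 -0.2103  0.182 ] yaw 5.54
gauge_lever_tip [([0.6413, -0.1874, 0.0298], 0.7), ([0.5639, -0.1972, 0.0114], 0.21)]
gauge_nose [([0.5657, -0.1995, 0.0139], 0.68)]
28.8
leaf 1402 / 1445 deg 30.85 side -0.15 z0 0.0064 s 0.02 0.103
face L 453 / 459 deg 30.78 side -0.88 z0 0.0014 s 0.02 0.103
face R 501 / 521 deg 30.83 side 0.47 z0 0.0014 s 0.02 0.103
face L+R 954 / 980 deg 30.81 side -0.07 z0 0.0017 s 0.02 0.103
gap [0.0041, 0.0041, 0.0041, 0.0042] (leaf 4 mm)
block 1679 -0.1355 -0.0201 [-0.0777 -0.0008] [0.0293 0.1155] 89.45
```

View pics/w18.png

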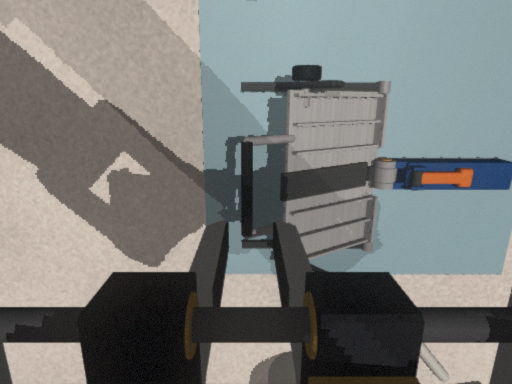

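The gauge stands at the empty rack with the orange lever flat (px (445,178)), the leaf on the middle strip (px (325,180)) and the handle free of the fingers. A last check from the fixed camera of both slopes and the bystanders.

```bash
python3 - <<'E'
from h import *
_,d=snap('scene');P=pts('scene',d)
for nm,f,ph,hole in(('loaded',(.524,.2100),185.35,0),('empty',(.5595,-.197),185.45,.0165)):
    u=np.array([np.cos(np.radians(ph)),np.sin(np.radians(ph))]);v=np.array([u[1],-u[0]])
    s=(P[...,:2]-f)@u;y=(P[...,:2]-f)@v
    m=(d>0)&(s>.015)&(s<.1)&(abs(y)<.0245)&(abs(y+.002*(hole>0))>=hole); A=np.c_[s[m],y[m],np.ones(m.sum())];z=P[...,2][m];g=np.ones(len(z),bool)
    for _ in range(5): k=np.linalg.lstsq(A[g],z[g],rcond=None)[0];r=z-A@k;g=abs(r)<2*r[g].std()+.0005
    print(nm,m.sum(),g.sum(),np.degrees(np.arctan(k[0])).round(2),k[2].round(4))
for n in['wash_bottle','beaker','sample_jar','petri_stack','screw_cap0','marker','flask','loaded_rack_foot']:
    print(n,[(np.round(r['at'],3).tolist(),round(r['score'],2)) for r in bot.place_of('scene',n)[:2]])
E
```

```text
loaded 465 446 31.01 0.0002
empty 404 304 82.09 -0.1659
wash_bottle [([0.509, -0.477, -0.002], 0.97)]
beaker [([0.39, 0.012, 0.002], 0.69)]
sample_jar [([0.624, 0.462, 0.001], 0.86)]
petri_stack [([0.798, 0.012, -0.003], 0.79), ([0.526, 0.209, 0.0], 0.57)]
screw_cap0 [([0.788, -0.136, -0.003], 0.6), ([0.794, -0.063, 0.0], 0.44)]
marker [([0.504, -0.204, 0.033], 0.61)]
flask [([0.539, 0.464, 0.0], 0.91)]
loaded_rack_foot [([0.528, 0.211, 0.001], 0.6)]
```

```bash
python3 -c "
from bench import bot
print(bot.hand_in(), bot.observe()['t'])"
```

```text
the job is handed in; nothing more can be done
the job is handed in; nothing more can be done
```

The job is handed in, at about 29 s of the 69 s allowed. The gauge was stood against the loaded rack and locked, moved to the empty rack, and that tray was raised until it lay flush under the leaf.

- **At the loaded rack:** the block stood square to within 0.3°. The leaf top sat 4.0–4.6 mm above the face, which is its own 4 mm thickness. The lever was pressed flat with about 19 N (tab top at z≈0.035 m), and the gauge did not move while it was pressed.
- **At the empty rack:** with the tray still down, the gauge first stood about 4 mm short of home. I pushed it home from behind with the closed fingers before raising the tray.
- **Last check, hand off:** the tray measured 30.8° and the leaf 30.9°, with an even 4.1–4.2 mm from face to leaf top. The block had not moved and the lever was still down. The loaded rack measured 31.0° from the fixed camera (31.3° from the wrist camera).

Some checks failed or disagreed:
- **Empty tray from the fixed camera:** that slope could not be measured, probably because the arm was in the way, so it rests on the wrist camera alone.
- **Position of the empty rack's foot:** estimates differed by about 3 mm. That the nose is home rests on the even gap under the leaf, with no clear stop felt in the final push.
- **Marker:** the network missed it in the last picture. It appears only partly in the last wrist view, and its position was not measured. The other bystanders the network found were within about 5 mm of where they started.

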